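Set the lid-height gauge on the reference cup with the screw's play taken out

ROBOT

A 6-joint arm with a two-finger parallel gripper is mounted at the origin on a cart in front of the work surface, level with it; the furniture and walls round the work are solid. World frame = base frame: x ahead of the robot, y to its left, z up, the work surface at z = 0. Lengths are in mm, angles in rad, forces in N, time in s.
With the tool pointing down it reaches from about 350 to 1000 mm from the base axis. Payload 7.1 kg.
Tool frame: the origin (TCP) lies at the very end of the fingers, on their centre line; the grasp point (between the pads) lies 19 mm behind it (ctrl.pinch_z is the distance from the TCP to the grasp point, in mm); z points along the fingers, y is the line along which they close (so a half turn about z gives the same grasp; the last joint's range is limited). The gripper opens to 85 mm and grips with 20 to 120 N. Pads are 22 mm wide; open, the fingers measure 114 mm over their backs; the gripper's body (76 mm by 85 mm) begins 54 mm behind the grasp point. The pads swing forward as they close: fully open they stand 13 mm farther back than shut.
Start: joints at [1.285, 0.423, 1.63, -0, 1.089, -0.019], TCP at [164.747, 602.879, 231.319] pointing down, gripper open.
Joint ranges: [-3, 3], [-0.9, 2.11], [0.09, 2.58], [-1.31, 4.45], [0.11, 2.69], [-2.54, 2.54]. Speed limits (rad/s): [2.39, 2.39, 3.01, 3.14, 3.14, 3.14].

INTERFACE

Orientations are given as a unit quaternion [x, y, z, w].
In Python, from plant import ctrl gives the robot as it stands.
- The arm moves only by the tool drive_tool, never from a script. Its argument "commands" is a list that holds one entry, the list of rows, each a list of 6 numbers: the shift along the world's x, y, z each as a share of 300 mm, from -1 to 1, then the turn, a rotation vector about the world's x, y, z each as a share of pi/2 rad, from -1 to 1. In form: [[[x, y, z, rx, ry, rz], ...]]. A call has 1 to 20 rows; each row shifts and turns the commanded pose from where the row before left it; what a row does not reach is not made up. A row lasts 1/10 s, in which the tool goes at most 50 mm and 8.59 degrees, less where a joint would pass 70% of its speed; a pose out of reach is approached as far as the arm can. A call with a number of a shift or a turn outside -1 to 1 is refused whole. A call with a gripper value outside its range is refused whole. "claw" is the opening, from 0 (shut) to 1 (fully open), set as the call begins (left out, the last holds). The fingers move at their own pace and stop on an object; "force" is the grip in N (left out, the last holds). Time passes only in rows, so rows that do not move let the fingers close. It gives the time, the measured TCP pose, the force, the opening and the grip force at its end, in the units of the state.
- ctrl.read_state(): the state, without advancing time (a new reading comes with each control period).
- ctrl.grab_frame(name): name is "side" or "top"; returns (picture, depth): 384x512x3 uint8, blue, green, red; 384x512 float32, mm along the optical axis (not along the pixel's ray), 0 where there is no reading.
- ctrl.camera_params(name): a dict with "mtx" (3x3 intrinsics, pixels), "extrinsics" (4x4, takes a point from world to camera coordinates). Camera axes: x right, y down, z forward; pixel columns grow to the right and rows downward; lengths in mm; the calibration is good to about 2 mm. A picture is of the moment at which its call begins. camera_params takes no time and is no camera call.
- ctrl.job_done(): hands the job in; it is judged then, once.
The state is a dict: "t": time; "joint_pos": joint angles; "qvel": joint speeds; "tau": joint torques, N m; "eef_pos": TCP position; "eef_rot": TCP orientation; "ft_force": force on the tool from outside, world axes, zero at the start; "moment": the same for the moment, N m; "width": finger opening in mm; "gripper_force": force on a finger pad.
Only numpy, scipy, OpenCV 4.12 (cv2) and the standard library are available. Lean on these libraries where they do the work, as an engineer would, in place of code of your own. Each camera call takes 0.05 s, during which the arm holds its last target. There are 200 camera calls.

TASK

Push the sled with the reference cup fully home under the plunger of the lid-height gauge. Then turn the handwheel to lower the gauge until its black needle has gone about 2 mm (two of the long ticks) past the red hand, and raise it again until the needle points at the red hand, so that the nut lifts the head and all the screw's play is taken out. Do not run the plunger to the end of its travel, and leave the other cups and the label roll where they stand.

Things in the scene. Friction and masses are not known exactly. Their poses are not given: they have to be found in the camera images.
- stand: the lid-height gauge stand, fixed to the desk: dark grey base 205 x 100 mm with two aluminium rails on top, a clamp block with two upright guide rods and a top plate behind. Origin: underside of the base, straight below the plunger. Its +x axis points from the operator's side (sled knob, dial face) to the rods; z up
- sled (a joint): aluminium sled between the rails, carrying the reference cup in a blue ring: 0 = drawn out towards the operator, 0.055 m = fully home against its stop with the cup under the plunger. Moves along the stand's +x; rubs with about 3 N, no spring or latch
- sled_knob (a point): centre of the sled's upright black push knob (stem 13 mm thick, head 17 mm wide, 40 mm tall in all; this point is 20 mm below its top and 20 mm above the sled plate, 47 mm above the desk). It travels with the sled
- nest (a point): centre of the nest's floor on the sled (blue ring 60 mm inside, 11 mm high), where the cup's underside rests
- cup_mid (a point): centre (half-way up) of the reference cup, the loose white specimen cup with the red lid that stands in the nest: lid 63 mm wide, 65 mm tall; z is its axis
- wheel_axis (a point): on the upright axis of the black handwheel (96 mm wide), level with the middle of its handle; wheel top 20 mm below this point, hub top 17 mm below
- wheel_handle (a point): centre of the wheel's upright black handle, a free-spinning barrel 16 mm thick and 36 mm tall (18 mm above and below this point), 36 mm from the wheel's axis. It can be held without regrasping while it is led round the axis in a circle: about 0.7 N at the handle turns it while the nut crosses its play, about 2 to 2.5 N once the nut moves the head
- wheel (a joint): turn of the handwheel in rad, positive = counter-clockwise seen from above = lowers the head; clockwise raises it. One turn moves the nut 8 mm. Can go from -1.2 to 17. It stays where it is left
- nut_mark (a point): top centre of the brass nut on the screw, in the open window of the head behind the dial. The nut is led by the wheel and has 1.8 to 3.6 mm of play (differs each time) up and down in that window: the head, on stiff guides, stands still until the nut has crossed the play
- bridge_mark (a point): underside of the head's upper bridge, just above the nut; z up. The nut lifts the head when nut_mark touches this point, and then no play is left for lifting; a gap here means that the nut is pressing the head down or hangs in its play
- plunger_tip (a point): lowest point of the gauge's steel plunger, which the cup's lid pushes up into the head against a light spring (1.2 N at the start to 3 N at the end of its 9 mm travel). At first it stands 3 to 8 mm above the height of the cup's lid. Past its end the screw would crush the cup
- needle (a joint): the dial's long black needle in rad, clockwise seen from the operator's side, 0 = straight up = plunger fully out; 2 pi = 10 mm of plunger travel (dial 82 mm wide, ten long ticks, 1 mm or 0.628 rad apart). It grows as the head is lowered on the cup
- red_hand (a joint): the dial's short red hand, same zero and sense as the needle: the reading to be set (differs each time). It stays put
- needle_tip (a point): on the needle, 29 mm from the dial's centre; z points along the needle
- red_tip (a point): on the red hand, 29 mm from the dial's centre, 1.5 mm behind the needle's plane; z points along the hand, y to its counter-clockwise side
- cup_red: bystander: another specimen cup with a red lid, 63 mm wide, 65 mm tall; origin at its underside
- cup_orange: bystander: smaller specimen cup with an orange lid, 58 mm wide, 53 mm tall; origin at its underside
- label_roll: bystander: white roll of labels standing on end, 64 mm wide, 51 mm tall; origin at its underside
Mind the look-alikes: they are no part of the job. What is shaped like the part that bears cup_mid but pink is not meant.

How it is judged:
By the outcome, as a careful person would: the job done as asked, in the order asked, and still so for the second after the job is handed in, with the robot touching nothing.
It also fails if it takes over 70 s, if anything falls off the work surface, if the arm or the gripper's body presses on something with over 40 N, if the wrist force passes 120 N, or if a joint passes its speed limit or range.

## Working session

There is one attempt and no reset: what is moved stays moved. The work goes in short steps, Python scripts to look and compute and a tool call to move; the robot and the scene stay as the last step left them, time stands still between calls to the robot, and variables do not carry over. Pictures are saved under pics/ and viewed, at most 10 in all, crops included, and the job is handed in when it is done.

Besides the shell and the picture viewer there is one more tool, called after "Emit:" as a command line: name --argument value ..., lists and objects as JSON in quotes. drive_tool: Moves the arm, as the interface text tells. Shift numbers are shares of 300 mm and turn numbers shares of pi/2 rad, none past 1 either way. Its arguments: {"type":"object","properties":{"commands":{"type":"array","items":{"type":"array","items":{"type":"array","items":{"type":"number","minimum":-1,"maximum":1}}}},"claw":{"type":"number"},"force":{"type":"number"}},"required":["commands"]}

```bash
mkdir -p pics && ls
cat > h.py <<'E'
import numpy as np, cv2
from plant import ctrl
def cam(n):
    p=ctrl.camera_params(n); return np.array(p["mtx"]),np.array(p["extrinsics"])
def px(n,P):
    K,E=cam(n); c=E[:3,:3]@np.array(P,float)+E[:3,3]; u=K@c; return u[:2]/u[2]
def pt(n,u,v,d):
    K,E=cam(n); c=np.linalg.inv(K)@[u,v,1]*d; return E[:3,:3].T@(c-E[:3,3])
def ray(n,u,v,z):
    K,E=cam(n); R=E[:3,:3]; o=-R.T@E[:3,3]; d=R.T@np.linalg.inv(K)@[u,v,1]; return o+d*(z-o[2])/d[2]
def tri(a,ua,b,ub):
    A=[];B=[]
    for n,u in((a,ua),(b,ub)):
        K,E=cam(n);R=E[:3,:3];o=-R.T@E[:3,3];d=R.T@np.linalg.inv(K)@[*u,1];d/=np.linalg.norm(d)
        M=np.eye(3)-np.outer(d,d);A.append(M);B.append(M@o)
    return np.linalg.lstsq(np.vstack(A),np.hstack(B),rcond=None)[0]
E
python3 - <<'E'
from h import *
for n in("side","top"):
    f,d=ctrl.grab_frame(n); np.savez(f"pics/{n}0.npz",f=f,d=d); cv2.imwrite(f"pics/{n}0.png",cv2.resize(f,(768,576)))
    K,E=cam(n); print(n,K.round(1).tolist(),(-E[:3,:3].T@E[:3,3]).round(),E[:3,:3].round(2).tolist())
print(ctrl.read_state())
E
```

```text
pics
side [[489.1, 0.0, 260.7], [0.0, 489.1, 197.5], [0.0, 0.0, 1.0]] [ 580. -862.  503.] [[1.0, 0.05, -0.0], [0.01, -0.35, -0.94], [-0.05, 0.94, -0.35]]
top [[360.8, 0.0, 249.9], [0.0, 360.8, 190.7], [0.0, 0.0, 1.0]] [ 397.   98. 1004.] [[0.01, -1.0, -0.03], [-0.99, -0.0, -0.15], [0.15, 0.04, -0.99]]
{'t': 0.1, 'joint_pos': array([ 1.28499166e+00,  4.23776640e-01,  1.63061266e+00,  2.40293318e-05,
        1.08864288e+00, -1.89951222e-02]), 'qvel': array([-0.00020431,  0.00061164, -0.00231281,  0.00061265, -0.00019098,
        0.00064581]), 'tau': array([-2.75782049e-04, -5.58427763e+01, -2.82445908e+01, -1.08953323e-04,
        3.08287403e-03, -2.84997515e-05]), 'eef_pos': array([164.60738437, 602.40757792, 230.61617362]), 'eef_rot': array([ 1.33014924e-01,  9.91113773e-01, -7.09804592e-04, -1.19785217e-04]), 'ft_force': array([-0.83060015,  0.07878645, -0.04130193]), 'moment': array([-0.0898437 , -0.03591015, -0.00340921]), 'gripper_force': 0.0, 'width': 85.50394703007221}
```

View pics/side0.png

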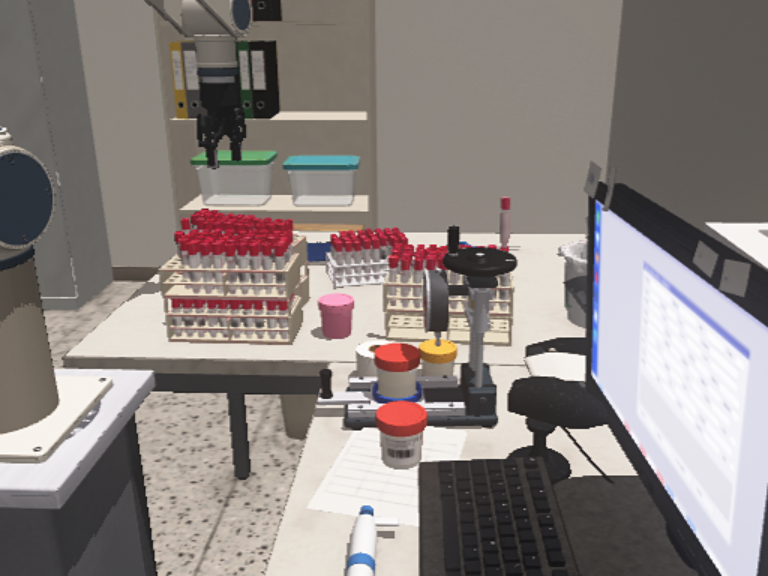

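View pics/top0.png

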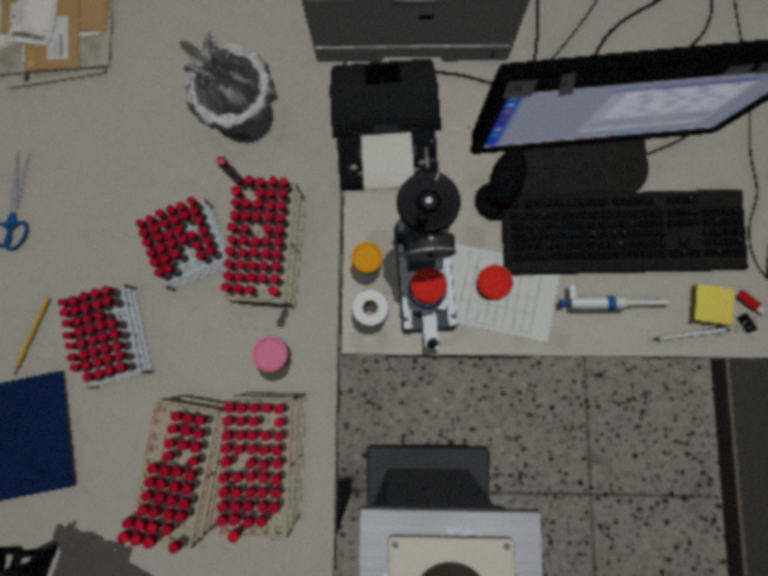

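The side view shows the stand's base at (345–495, 375–425), the wheel at (480,260) with its handle at (453,240), and the dial nearly edge-on at (435,300).

Three things could be the reference cup:
- The red-lidded cup in the blue ring on the sled: side (398,358), top (429,286). This fits, as it is red and stands in the nest.
- The red cup standing on the paper: side (402,420), top (495,282). This is a bystander.
- The pink cup: side (336,315), top (270,354). This is the look-alike.

I'll check with an enlarged crop.

Run:
```python
from h import *
s=np.load("pics/side0.npz");t=np.load("pics/top0.npz")
a=cv2.resize(s['f'][145:290,205:350],(580,580),interpolation=cv2.INTER_CUBIC)
b=cv2.resize(t['f'][105:240,255:310],(236,580),interpolation=cv2.INTER_CUBIC)
cv2.imwrite("pics/crop1.png",np.hstack([a,b])[:, :800])
for n,z,us in(("side",s,[(217,250),(217,262),(302,158),(322,174),(265,238)]),("top",t,[(285,124),(286,134),(288,230),(286,190),(287,160),(270,160),(302,160)])):
    for u,v in us: 
        d=z['d'][v,u]; print(n,u,v,d,pt(n,u,v,d).round(1))
```

```text
side 217 250 994.6963 [441.5  28.4  59.9]
side 217 262 1001.7778 [440.9  26.3  33.7]
side 302 158 945.9787 [609.9  55.  247.9]
side 322 174 932.5171 [648.   33.5 222.7]
side 265 238 974.8808 [539.5  24.1  90.8]
top 285 124 810.62805 [666.3  48.3 221.9]
top 286 134 800.0962 [640.9  46.7 228.7]
top 288 230 932.3434 [435.9  32.   63.7]
top 286 190 918.90985 [536.   38.5  92.5]
top 287 160 816.6436 [587.8  43.1 203.8]
top 270 160 840.6576 [593.   81.1 181.7]
top 302 160 840.1089 [593.6   6.6 179.7]
```

View pics/crop1.png

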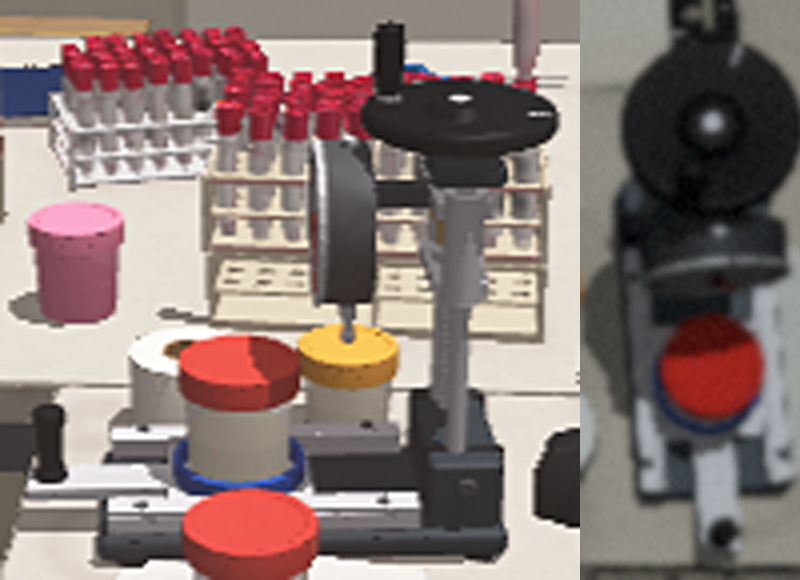

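The crop confirms the reference cup: red lid at crop (240,370), standing in the blue ring on the sled. The knob is at (50,440) and the wheel handle at (390,55). Next I measure the knob, hub and handle.

Run:
```python
from h import *
D={n:np.load(f"pics/{n}0.npz") for n in("side","top")}
def cloud(n):
    d=D[n]['d'].astype(float);K,E=cam(n);v,u=np.mgrid[:384,:512]
    c=np.stack([(u-K[0,2])/K[0,0]*d,(v-K[1,2])/K[1,1]*d,d],-1)
    return (c-E[:3,3])@E[:3,:3],d>0
def rep(n,name,lo,hi,f=None):
    P,ok=cloud(n);m=ok&(P>lo).all(-1)&(P<hi).all(-1)
    if f is not None:m&=f(D[n]['f'].astype(int))
    if m.sum():q=P[m];print(n,name,m.sum(),"mid",((q.min(0)+q.max(0))/2).round(1),"mean",q.mean(0).round(1),"min",q.min(0).round(1),"max",q.max(0).round(1))
dark=lambda f:f.max(-1)<70
red=lambda f:(f[...,2]>120)&(f[...,1]<80)
for n in D:
    rep(n,"knob",[415,5,35],[465,60,80],dark)
    rep(n,"lid",[490,-5,60],[600,85,110],red)
    rep(n,"wheel",[580,-20,212],[710,110,235])
    rep(n,"handle",[580,-20,236],[710,110,290])
    rep(n,"dial",[560,-20,120],[608,110,211])
    rep(n,"base",[440,-40,10],[720,120,60])
```

```text
side knob 102 mid [440.4  28.   51.3] mean [440.9  26.7  54.1] min [433.1  21.   35.1] max [447.8  35.1  67.5]
side lid 214 mid [538.1  38.1  84.5] mean [545.8  28.6  88.3] min [509.1   5.6  75.6] max [567.2  70.6  93.5]
side wheel 800 mid [643.6  44.8 223.7] mean [642.1  35.9 222.3] min [596.7  -2.2 212.8] max [690.5  91.8 234.5]
side handle 105 mid [609.   54.9 249.3] mean [609.1  54.7 249.4] min [602.   47.9 236. ] max [616.   61.8 262.7]
side dial 721 mid [588.5  39.9 164.5] mean [587.6  19.2 174.1] min [569.7  -1.4 120.2] max [607.4  81.3 208.8]
side base 2983 mid [556.2  50.2  35. ] mean [566.   31.2  31.7] min [440.  -19.7  10. ] max [672.4 120.   59.9]
top knob 28 mid [439.6  31.9  63.2] mean [439.4  31.7  64.6] min [433.2  24.2  57.9] max [446.1  39.5  68.5]
top lid 280 mid [531.1  39.6  89.6] mean [529.6  37.8  89.7] min [510.1  10.2  85.1] max [552.1  68.9  94.2]
top wheel 1332 mid [643.8  48.4 223.8] mean [644.1  48.4 221.8] min [596.7   1.3 214.8] max [691.   95.4 232.7]
top handle 57 mid [609.4  60.2 250.5] mean [608.1  60.5 255.6] min [602.4  52.7 238.4] max [616.3  67.7 262.5]
top dial 590 mid [587.5  44.3 166. ] mean [583.6  45.4 183.9] min [570.8   3.  123.3] max [604.2  85.5 208.8]
top base 1531 mid [552.2  52.6  33.9] mean [532.9  48.5  27.6] min [440.1 -13.3  10.2] max [664.4 118.4  57.6]
```

Emit:
drive_tool --commands '[[[0.056,-0.137,0,0,0,0.016],[0.056,-0.137,0,0,0,0.016],[0.056,-0.137,0,0,0,0.016],[0.056,-0.137,0,0,0,0.016],[0.056,-0.137,0,0,0,0.016],[0.056,-0.137,0,0,0,0.016],[0.056,-0.137,0,0,0,0.016],[0.056,-0.137,0,0,0,0.016],[0.056,-0.137,0,0,0,0.016],[0.056,-0.137,0,0,0,0.016],[0.056,-0.137,0,0,0,0.016],[0.056,-0.137,0,0,0,0.016],[0.056,-0.137,0,0,0,0.016],[0.056,-0.137,0,0,0,0.016],[0,0,0,0,0,0]]]' --claw 0 --force 30

```text
t: 1.6
eef_pos: [401.6, 23.5, 231.5]
eef_rot: [-0.04, 0.999, -0.0, 0.001]
ft_force: [-0.7, 0.7, -0.3]
width: -0.0
gripper_force: 0.0
```

Emit:
drive_tool --commands '[[[0,0.01,-0.15,0,0,0],[0,0,-0.15,0,0,0],[0,0,-0.15,0,0,0],[-0.01,0,-0.1,0,0,0],[0,0,-0.06,0,0,0],[0,0,0,0,0,0]]]'

```text
t: 2.2
eef_pos: [394.7, 30.8, 46.3]
eef_rot: [-0.043, 0.999, 0.0, -0.003]
ft_force: [-0.2, 0.1, 0.2]
width: -0.1
gripper_force: 0.0
```

Run:
```python
from h import *
s=ctrl.read_state();print(s['eef_pos'].round(1),s['ft_force'].round(1))
for n in("side","top"):
    f,d=ctrl.grab_frame(n); np.savez(f"pics/{n}1.npz",f=f,d=d)
    a=f[200:290,180:300] if n=="side" else f[180:270,230:350]
    cv2.imwrite(f"pics/c_{n}.png",a)
cv2.imwrite("pics/c1.png",cv2.resize(np.hstack([cv2.imread("pics/c_side.png"),cv2.imread("pics/c_top.png")]),(800,300),interpolation=cv2.INTER_CUBIC))
```

```text
[394.7  30.8  46.3] [-0.2  0.1  0.2]
```

View pics/c1.png

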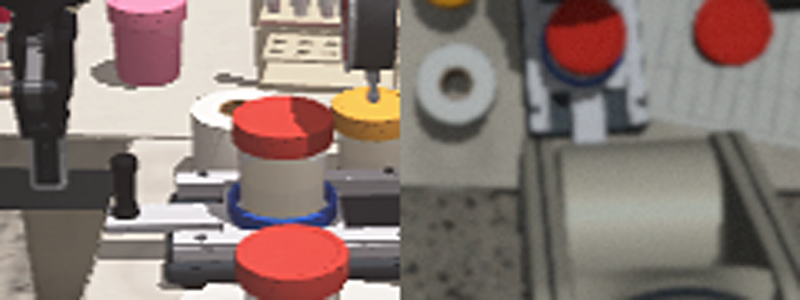

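The finger is straight behind the knob: crop finger (47,185), knob (123,185). Now I push.

Emit:
drive_tool --commands '[[[0.04,-0.01,0,0,0,0],[0.04,0.003,0,0,0,0],[0.03,0.0025,0,0,0,0],[0.03,0.0025,0,0,0,0],[0.03,0.0025,0,0,0,0],[0.03,0.0025,0,0,0,0],[0.03,0.0025,0,0,0,0],[0,0,0,0,0,0]]]'

```text
t: 3.1
eef_pos: [468.1, 32.3, 48.4]
eef_rot: [-0.042, 0.999, 0.0, 0.001]
ft_force: [0.4, -0.5, 0.4]
width: 0.1
gripper_force: 0.0
```

Emit:
drive_tool --commands '[[[0.01,0.001,0,0,0,0],[0.01,0.001,0,0,0,0],[0.005,0,0,0,0,0],[0.005,0,0,0,0,0]]]'

```text
t: 3.5
eef_pos: [474.6, 32.8, 48.2]
eef_rot: [-0.042, 0.999, 0.0, -0.0]
ft_force: [-3.2, 1.3, 1.3]
width: -0.2
gripper_force: 1.6
```

Emit:
drive_tool --commands '[[[0.005,0,0,0,0,0],[0.005,0,0,0,0,0],[0.005,0.001,0,0,0,0]]]'

```text
t: 3.8
eef_pos: [476.9, 33.0, 48.0]
eef_rot: [-0.043, 0.999, 0.0, -0.003]
ft_force: [-11.2, -0.6, 9.2]
width: -0.1
gripper_force: 6.0
```

Emit:
drive_tool --commands '[[[0.005,0,0,0,0,0],[0,0,0,0,0,0]]]'

```text
t: 4.0
eef_pos: [476.9, 33.0, 47.8]
eef_rot: [-0.043, 0.999, 0.0, -0.004]
ft_force: [-13.0, 0.5, 9.5]
width: 0.0
gripper_force: 6.5
```

Run:
```python
from h import *
f,d=ctrl.grab_frame("side"); np.savez("pics/side2.npz",f=f,d=d)
a=np.load("pics/side0.npz")
def m(f,lo,hi):
    return 
for nm,z in(("before",a['f']),("after",f)):
    z=z.astype(int); blue=(z[...,0]>100)&(z[...,2]<70)&(z[...,1]<110); blue[:240]=0;blue[285:]=0;blue[:,:225]=0;blue[:,345:]=0
    y,x=np.nonzero(blue);print(nm,x.min(),x.max(),x.mean().round(2),len(x))
d0=ctrl.read_state();print(d0['ft_force'].round(1),d0['eef_pos'].round(1))
print(px("side",[536,40,30]),px("side",[536+54.8,44.5,30]))
```

```text
before 249 280 266.91 66
after 275 307 293.6 72
[-12.2   1.2   9.3] [477.   33.   47.8]
[263.718273   261.46484629] [290.27080981 261.01009275]
```

The sled is home: the blue ring moved 26.7 px against 26.6 expected for 55 mm, and the force rose at the stop. I move over to the handle.

Emit:
drive_tool --commands '[[[-0.04,0,0,0,0,0],[-0.06,0,0,0,0,0],[0,0,0.14,0,0,0],[0,0,0.14,0,0,0],[0,0,0.14,0,0,0],[0,0,0.14,0,0,0],[0,0,0.14,0,0,0],[0,0,0.14,0,0,0],[0,0,0.03,0,0,0],[0.13,0.02,0,0,0,0],[0.13,0.02,0,0,0,0],[0.13,0.02,0,0,0,0],[0.13,0.02,0,0,0,0],[0,0,0,0,0,0],[0,0,0,0,0,0]]]' --claw 0.7

```text
t: 5.55
eef_pos: [606.9, 57.0, 307.8]
eef_rot: [-0.043, 0.999, -0.0, -0.001]
ft_force: [-0.5, 0.3, 0.2]
width: 59.8
gripper_force: 0.0
```

Run:
```python
from h import *
for n in("side","top"):
    f,d=ctrl.grab_frame(n); np.savez(f"pics/{n}3.npz",f=f,d=d)
    if n=="side":
        cv2.imwrite("pics/c3.png",cv2.resize(f[100:250,220:370],(600,600),interpolation=cv2.INTER_CUBIC))
```

```text
(no output)
```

View pics/c3.png

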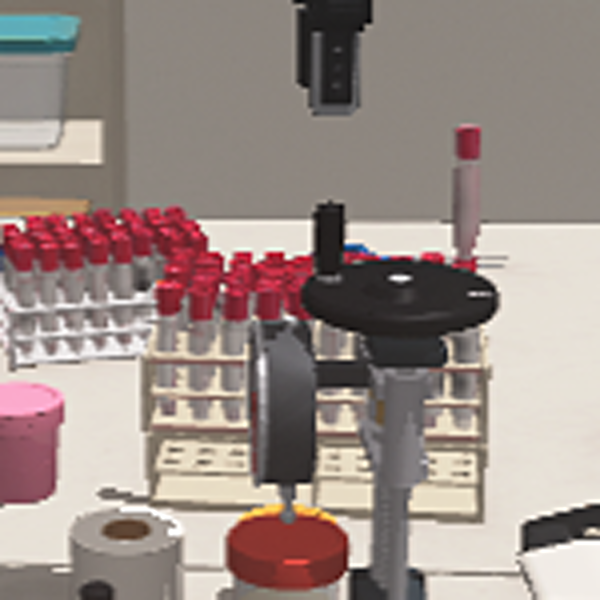

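The picture shows the gripper at crop (335,80), centred over the handle at (329,240) to within about 2 mm. The plunger is above the cup's lid at (289,515). I descend and grip.

Emit:
drive_tool --commands '[[[-0.003,0.002,-0.1,0,0,0],[0,0,-0.1,0,0,0],[0,0,-0.036,0,0,0],[0,0,0,0,0,0]]]'

```text
t: 6.05
eef_pos: [604.4, 57.4, 237.3]
eef_rot: [-0.042, 0.999, -0.0, -0.002]
ft_force: [-1.2, 0.7, 0.0]
width: 59.9
gripper_force: 0.0
```

Emit:
drive_tool --commands '[[[0,0,0,0,0,0],[0,0,0,0,0,0],[0,0,0,0,0,0],[0,0,0,0,0,0],[0,0,0,0,0,0],[0,0,0,0,0,0]]]' --claw 0 --force 25

```text
t: 6.65
eef_pos: [606.7, 57.8, 240.0]
eef_rot: [-0.043, 0.999, 0.0, 0.001]
ft_force: [-2.0, -0.5, 5.6]
width: 13.9
gripper_force: 25.3
```

Run:
```python
from h import *
a=np.deg2rad(161.6);R=36
for sgn in (1,-1):
  for st in (15,):
    t=[a+sgn*np.deg2rad(st*i) for i in range(25)]
    p=np.array([[R*np.cos(x),R*np.sin(x)] for x in t]);print(sgn,(np.diff(p,axis=0)/300).round(3).tolist())
s=ctrl.read_state();print(s['ft_force'].round(1),s['eef_pos'].round(1))
```

```text
1 [[-0.006, -0.031], [0.002, -0.031], [0.01, -0.03], [0.018, -0.026], [0.024, -0.021], [0.028, -0.014], [0.031, -0.006], [0.031, 0.002], [0.03, 0.01], [0.026, 0.018], [0.021, 0.024], [0.014, 0.028], [0.006, 0.031], [-0.002, 0.031], [-0.01, 0.03], [-0.018, 0.026], [-0.024, 0.021], [-0.028, 0.014], [-0.031, 0.006], [-0.031, -0.002], [-0.03, -0.01], [-0.026, -0.018], [-0.021, -0.024], [-0.014, -0.028]]
-1 [[0.014, 0.028], [0.021, 0.024], [0.026, 0.018], [0.03, 0.01], [0.031, 0.002], [0.031, -0.006], [0.028, -0.014], [0.024, -0.021], [0.018, -0.026], [0.01, -0.03], [0.002, -0.031], [-0.006, -0.031], [-0.014, -0.028], [-0.021, -0.024], [-0.026, -0.018], [-0.03, -0.01], [-0.031, -0.002], [-0.031, 0.006], [-0.028, 0.014], [-0.024, 0.021], [-0.018, 0.026], [-0.01, 0.03], [-0.002, 0.031], [0.006, 0.031]]
[-2.  -0.5  5.6] [606.7  57.8 240. ]
```

Run:
```python
from h import *
f,d=ctrl.grab_frame("side"); np.savez("pics/side4.npz",f=f,d=d)
cv2.imwrite("pics/c4.png",cv2.resize(f[110:220,250:360],(600,600),interpolation=cv2.INTER_CUBIC))
s=ctrl.read_state();print(s['ft_force'].round(1),s['eef_pos'].round(1),s['width'])
```

```text
[-2.1  0.2  6.8] [606.7  57.8 240. ] 14.079920308808681
```

View pics/c4.png

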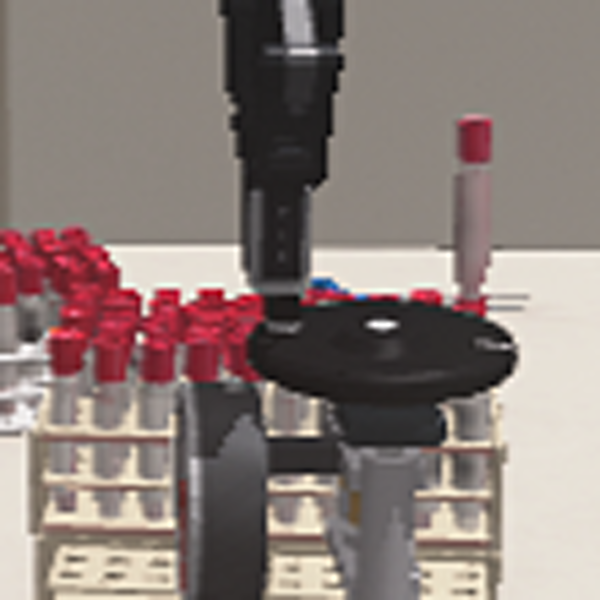

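The gripper holds the handle, with fingers at crop (277,240) and the tips clear of the wheel. Before turning, I read the red hand from the existing frames.

Run:
```python
from h import *
for n,k,u0,u1,v0,v1 in(("side",3,279,292,176,224),("top",0,264,307,148,178)):
    f=np.load(f"pics/{n}{k}.npz")['f'].astype(int)
    print(n,"R-(G+B)/2"); 
    r=f[...,2]-(f[...,0]+f[...,1])//2
    for v in range(v0,v1): print(v,' '.join(f"{x:3d}" for x in r[v,u0:u1]), '|',' '.join(f"{x:3d}" for x in f[v,u0:u1,1]) )
# project dial centre guess
c,s=.9966,.082
print(px("side",[572,43,165]),px("top",[572,43,165]))
```

```text
side R-(G+B)/2
176  84  86  79  17  19  50  78  81  83  84  91  38 117 |  38  43  49 138 123  58  33  36  39  46  35  81  63
177  83  92  84  15  26  58  77  83  82  87  81  14  59 |  38  41  44 141 100  44  33  36  38  45  46 120  77
178  86  92  85  15  34  61  79  83  84  88  82  15  34 |  38  39  43 139 111  49  31  33  37  44  48 135 170
179  87  88  66  14  23  50  80  87  88  92  66  17   2 |  34  39  66 141 221 132  39  31  35  42  72 137 235
180  41  29  10   7   2   2   1  -5  -4  -4  -3   0   1 |  89 113 147 154 124 153  88  91 102 101  99  88  86
181   7   8   8   9   3   2   2   3   3   1   2   2   3 | 144 142 150 118 115 129  82  53  53  53  52  49  72
182  10  10   9   6   4   5   4   4   4   4   4   4   2 | 139 137 136  92 103 128  95  60  55  53  52  50  88
183   9  10  10   6   4   4   3   3   3   4   2   0   2 | 153 149 153 103  76 123  96  61  56  54  93 102 101
184  10  11  10   6   5   4   4   4   4   4   1   1   1 | 152 148 152  91  68 132 101  61  53  51  93 103 103
185  10   8   8   6   4   2   4   2   1   1   2   0   1 | 152 144 151  73  56 131 113 103 104 1
[... 14064 characters left out ...]
  -6  -4  -4  -5  -2  -4  -3  -2  -2  -4  -7  -5  -5  -9 -11 -10  -9  -5  -4  -8  -6  -6  -7  -4  -2  -2  -2  -2  -4   0 |  48  45  62  76  81  80  73  51  32  25  20  19  23  20  20  17  22  21  20  22  21  20  26  26  24  31  56  72  70  69  76 130 164 173 172 170 150 147 155 159 159 161 156
177   4  -3  -3  -2  -1  -1  -2  -1  -3  -5  -3  -5  -7  -9  -4  -8  -5  -4   0   3   4   9   9   9   6  -1  -6 -10 -12  -9  -5  -5  -6  -6  -7  -7  -4  -2  -2  -3  -2  -2  -2 |  45  42  63  75  79  77  74  51  29  27  20  21  18  21  22  21  23  16  22  19  25  21  20  20  19  32  52  71  72  71  78 129 159 166 174 164 139 138 156 159 163 156 162
[281.85839186 200.03200759] [285.98004127 170.33478526]
```

Emit:
drive_tool --commands '[[[-0.006,-0.031,0.004,0,0,0],[0.002,-0.031,0,0,0,0],[0.01,-0.03,0,0,0,0],[0.018,-0.026,0,0,0,0],[0.024,-0.021,0,0,0,0],[0.028,-0.014,0,0,0,0],[0,0,0,0,0,0]]]'

```text
t: 7.4
eef_pos: [630.8, 13.5, 240.1]
eef_rot: [-0.042, 0.999, 0.002, 0.002]
ft_force: [4.9, 11.8, -0.1]
width: 13.8
gripper_force: 25.6
```

Emit:
drive_tool --commands '[[[0.034,0,0,0,0,0],[0.031,0.002,0,0,0,0],[0.03,0.01,0,0,0,0],[0.026,0.018,0,0,0,0],[0.021,0.024,0,0,0,0],[0.014,0.028,0,0,0,0],[0,0,0,0,0,0]]]'

```text
t: 8.1
eef_pos: [675.5, 36.6, 240.0]
eef_rot: [-0.043, 0.999, -0.0, -0.001]
ft_force: [-4.7, 0.9, 5.3]
width: 14.1
gripper_force: 26.1
```

Emit:
drive_tool --commands '[[[0.006,0.031,0,0,0,0],[-0.002,0.031,0,0,0,0],[-0.01,0.03,0,0,0,0],[-0.018,0.026,0,0,0,0],[-0.024,0.021,0,0,0,0],[-0.028,0.014,0,0,0,0],[-0.031,0.006,0,0,0,0],[-0.031,-0.002,0,0,0,0],[-0.03,-0.01,0,0,0,0],[-0.026,-0.018,0,0,0,0],[-0.021,-0.024,0,0,0,0],[-0.014,-0.028,0,0,0,0],[0,0,0,0,0,0]]]'

```text
t: 9.4
eef_pos: [606.7, 58.4, 240.0]
eef_rot: [-0.042, 0.999, 0.0, 0.0]
ft_force: [3.9, -1.0, 4.1]
width: 14.3
gripper_force: 26.0
```

```bash
cat >> h.py <<'E'
def grab(n,k):
    F=[ctrl.grab_frame(n) for _ in range(k)]
    return np.mean([f for f,_ in F],0),np.mean([d for _,d in F],0)
# dial face rectified: rows=up, cols=operator's right (-stand y)
YAW=np.arctan2(16.6,203.4); FX=np.array([np.cos(YAW),np.sin(YAW),0]); RT=np.array([np.sin(YAW),-np.cos(YAW),0])
def rect(n,f,c,h=45,s=4):
    g=np.arange(-h,h+.01,1/s); P=np.array(c)+g[None,:,None]*RT-g[:,None,None]*np.array([0,0,1])
    K,E=cam(n); q=(P@E[:3,:3].T+E[:3,3])@K.T; m=(q[...,:2]/q[...,2:]).astype(np.float32)
    return cv2.remap(f.astype(np.float32),m,None,cv2.INTER_CUBIC)
E
python3 - <<'E'
from h import *
d0=np.load("pics/side3.npz")
f,d=grab("side",4); np.savez("pics/side5.npz",f=f,d=d)
# head shift: cross-correlate dial column profile
a=d0['f'][150:240,284:297].astype(np.float32).mean(2);b=f[150:240,284:297].astype(np.float32).mean(2)
print(cv2.phaseCorrelate(a,b,cv2.createHanningWindow(a.shape[::-1],cv2.CV_32F)))
for nm,z in(("a",d0['f']),("b",f)):
    g=z[165:235,288].mean(1);print(nm,g.astype(int).tolist())
E
```

```text
((0.036764496507561084, 1.6544551830015948), 0.47054554056238246)
a [78, 71, 103, 110, 80, 104, 112, 101, 80, 82, 82, 82, 82, 81, 81, 101, 53, 54, 55, 52, 106, 107, 110, 106, 102, 98, 96, 90, 87, 84, 81, 80, 76, 73, 72, 70, 67, 65, 60, 60, 57, 56, 57, 53, 52, 51, 51, 50, 50, 49, 49, 49, 49, 49, 45, 38, 234, 223, 220, 218, 219, 183, 186, 138, 74, 80, 80, 80, 80, 79]
b [78, 70, 101, 109, 79, 103, 111, 101, 79, 81, 81, 81, 81, 79, 77, 149, 129, 145, 48, 55, 57, 57, 58, 60, 61, 59, 58, 56, 53, 50, 87, 86, 83, 80, 76, 74, 72, 69, 68, 65, 61, 59, 59, 56, 56, 54, 51, 50, 50, 50, 49, 49, 49, 48, 49, 49, 46, 42, 74, 232, 225, 186, 187, 137, 73, 78, 79, 79, 79, 79]
```

Run:
```python
from h import *
t,_=grab("top",2); t0=np.load("pics/top0.npz")['f']
s=np.load("pics/side5.npz")['f']; s3=np.load("pics/side3.npz")['f']
def cr(f,u0,u1,v0,v1): return cv2.resize(f[v0:v1,u0:u1].astype(np.float32),(380,280),interpolation=cv2.INTER_CUBIC)
A=np.hstack([cr(t0,255,320,140,188),cr(t,255,320,140,188)])
def vs(f,dv): return cv2.resize(f[172+dv:230+dv,276:292].astype(np.float32),(190,280),interpolation=cv2.INTER_NEAREST)
B=np.hstack([vs(s3,0),vs(s,3),np.zeros((280,380,3),np.float32)])
cv2.imwrite("pics/c5.png",np.clip(np.vstack([A,B])*1.6,0,255))
```

```text
[ WARN:0@8.907] global loadsave.cpp:1063 imwrite_ Unsupported depth image for selected encoder is fallbacked to CV_8U.
```

View pics/c5.png

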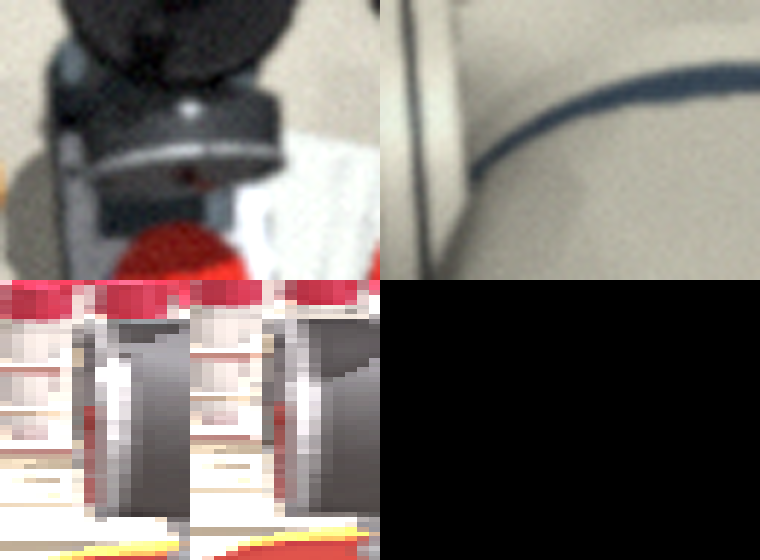

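The top-left panel shows the red hand pointing down and slightly right of the dial's hub, from (190,172) to (200,182). In the side strips the needle's dark silhouette runs from row 330 to 450 in both, so it still points up. The head has dropped about 6 mm. I lower another half turn.

Emit:
drive_tool --commands '[[[-0.006,-0.031,0,0,0,0],[0.002,-0.031,0,0,0,0],[0.01,-0.03,0,0,0,0],[0.018,-0.026,0,0,0,0],[0.024,-0.021,0,0,0,0],[0.031,-0.012,0,0,0,0],[0.032,-0.004,0,0,0,0],[0.031,0.002,0,0,0,0],[0.03,0.01,0,0,0,0],[0.026,0.018,0,0,0,0],[0.021,0.024,0,0,0,0],[0.014,0.028,0,0,0,0],[0,0,0,0,0,0]]]'

```text
t: 11.0
eef_pos: [676.1, 38.4, 239.9]
eef_rot: [-0.043, 0.999, 0.0, -0.001]
ft_force: [-2.2, 0.1, 8.1]
width: 14.2
gripper_force: 26.5
```

Run:
```python
from h import *
f,d=grab("side",4); np.savez("pics/side6.npz",f=f,d=d)
z={k:np.load(f"pics/side{k}.npz")['f'].mean(2) for k in(3,5,6)}
for k in z:
    print(k,"edge",z[k][172:236,287].astype(int).tolist())
    for u in(281,282): print(u,z[k][178:228,u].astype(int).tolist())
```

```text
3 edge [106, 70, 73, 73, 73, 72, 72, 71, 102, 54, 56, 57, 54, 106, 107, 97, 102, 98, 94, 90, 88, 93, 92, 90, 90, 85, 84, 82, 81, 77, 73, 71, 71, 74, 64, 64, 62, 60, 59, 58, 55, 54, 54, 49, 50, 50, 48, 43, 35, 230, 219, 216, 216, 219, 186, 184, 136, 74, 80, 80, 80, 79, 80, 80]
281 [80, 95, 148, 150, 137, 153, 153, 152, 211, 207, 212, 228, 148, 153, 159, 154, 156, 160, 159, 172, 180, 153, 156, 163, 173, 173, 168, 230, 232, 95, 110, 117, 113, 231, 220, 179, 226, 217, 209, 228, 138, 198, 219, 216, 216, 216, 217, 223, 105, 110]
282 [143, 144, 153, 119, 94, 105, 92, 74, 110, 111, 114, 118, 85, 79, 86, 86, 88, 85, 84, 84, 79, 78, 82, 79, 79, 87, 84, 124, 125, 111, 115, 97, 96, 156, 153, 140, 153, 150, 163, 160, 150, 203, 224, 220, 217, 215, 217, 224, 104, 109]
5 edge [106, 69, 72, 73, 72, 72, 70, 66, 150, 134, 145, 48, 55, 57, 57, 57, 58, 58, 57, 55, 56, 54, 51, 70, 87, 91, 88, 87, 83, 82, 81, 77, 74, 72, 69, 65, 65, 63, 65, 59, 59, 59, 56, 50, 52, 49, 49, 49, 47, 46, 41, 72, 229, 221, 186, 184, 136, 72, 79, 79, 79, 78, 79, 79]
281 [80, 94, 147, 147, 133, 150, 151, 149, 210, 207, 211, 228, 
[... 490 characters left out ...]
52, 56, 57, 57, 58, 58, 59, 58, 56, 55, 52, 56, 89, 85, 90, 88, 86, 83, 81, 80, 76, 73, 72, 69, 65, 65, 63, 62, 59, 58, 58, 56, 49, 49, 49, 48, 46, 46, 44, 38, 70, 196, 185, 136, 72, 78, 79, 79, 78, 78, 78]
281 [80, 95, 147, 147, 132, 147, 147, 147, 209, 206, 211, 227, 125, 121, 151, 153, 153, 159, 158, 148, 158, 128, 131, 141, 152, 153, 150, 182, 167, 128, 156, 152, 110, 231, 221, 179, 227, 217, 211, 229, 140, 201, 224, 221, 219, 218, 219, 224, 105, 110]
282 [142, 142, 150, 164, 174, 193, 210, 116, 128, 130, 120, 127, 88, 102, 111, 101, 100, 98, 111, 81, 103, 73, 88, 73, 76, 56, 59, 80, 69, 68, 93, 121, 87, 154, 139, 121, 138, 136, 148, 156, 120, 141, 165, 159, 173, 225, 224, 228, 105, 109]
```

Emit:
drive_tool --commands '[[[0,0,0,0,0,0],[0,0,0,0,0,0],[0,0,0,0,0,0],[0,0,0.1,0,0,0],[0,0,0.1,0,0,0],[0,0,0.1,0,0,0],[-0.09,0.14,0,0,0,0],[-0.09,0.14,0,0,0,0],[-0.09,0.14,0,0,0,0],[-0.09,0.14,0,0,0,0],[-0.09,0.14,0,0,0,0],[-0.09,0.14,0,0,0,0],[0,0,0,0,0,0]]]' --claw 0.6

```text
t: 12.5
eef_pos: [511.3, 293.7, 329.3]
eef_rot: [-0.045, 0.999, 0.0, -0.001]
ft_force: [0.6, -0.4, -0.1]
width: 51.4
gripper_force: 0.0
```

Run:
```python
from h import *
s,_=grab("side",4); t,_=grab("top",16)
np.savez("pics/n1.npz",s=s,t=t)
t0=np.load("pics/top0.npz")['f'].astype(np.float32); s0=np.load("pics/side3.npz")['f'].astype(np.float32)
def cr(f): return cv2.resize(f[156:186,264:309].astype(np.float32),(390,420),interpolation=cv2.INTER_CUBIC)
A=np.hstack([cr(t0),cr(t)])
cv2.imwrite("pics/c6.png",np.clip(A*2.2,0,255).astype(np.uint8))
def prof(f):
    r=f[...,2]-(f[...,0]+f[...,1])/2
    for v in range(165,180):
        w=np.clip(r[v,270:306]-5,0,None)
        if w.sum()>8:print(v,w.sum().round(0),(270+(w*np.arange(36)).sum()/w.sum()).round(2))
prof(t0);print();prof(t)
print(px("top",[572,43,165]),px("top",[572,43,155]),px("top",[570,43-29,165]))
```

```text
169 14.0 286.21
170 18.0 287.43
171 38.0 289.15
172 16.0 289.29
177 12.0 286.17
178 192.0 285.23
179 448.0 284.98

170 31.0 285.95
171 24.0 286.79
172 42.0 289.38
173 150.0 290.53
174 547.0 285.09
175 873.0 283.65
176 925.0 283.27
177 845.0 283.25
178 740.0 283.33
179 592.0 283.33
[285.98004127 170.33478526] [285.71154194 171.18777396] [298.30916814 171.19225203]
```

View pics/c6.png

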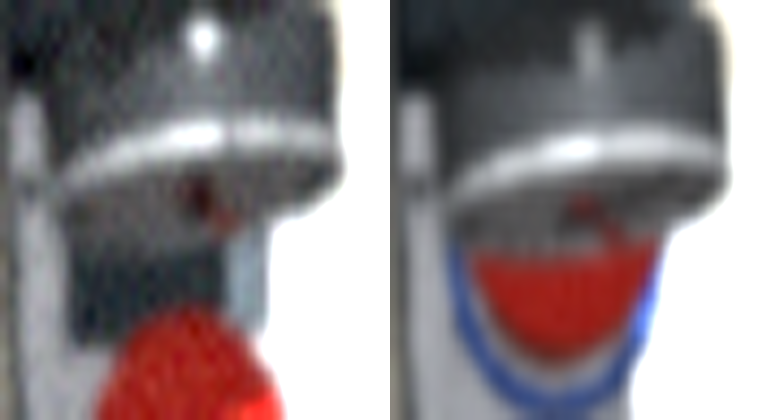

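The left panel (start) shows the red hand running from the hub (200,200) to its tip near (230,222). The right panel (now) shows the needle off to the right and the red tip at (612,232). That puts the red hand near 165°, or about 4.6 mm. Next I get the needle's angle numerically.

Run:
```python
from h import *
z=np.load("pics/n1.npz");t=z['t'];s=z['s']
print("u",list(range(268,306)))
for v in range(168,174): print(v,t[v,268:306,1].astype(int).tolist())
print("side rows 180..230 cols 280..285")
g=s[...,1]
for v in range(182,228): print(v,g[v,280:286].astype(int).tolist(),int(s[v,283,2]-g[v,283]),int(s[v,284,2]-g[v,284]))
st=ctrl.read_state();print(st['eef_pos'])
```

```text
u [268, 269, 270, 271, 272, 273, 274, 275, 276, 277, 278, 279, 280, 281, 282, 283, 284, 285, 286, 287, 288, 289, 290, 291, 292, 293, 294, 295, 296, 297, 298, 299, 300, 301, 302, 303, 304, 305]
168 [49, 37, 28, 37, 49, 65, 74, 76, 83, 85, 80, 75, 71, 69, 68, 66, 61, 58, 54, 49, 46, 45, 44, 43, 42, 42, 40, 35, 34, 36, 40, 40, 41, 46, 64, 107, 141, 154]
169 [46, 42, 40, 50, 58, 65, 64, 61, 60, 58, 53, 47, 45, 44, 44, 42, 40, 38, 36, 35, 35, 34, 33, 30, 29, 29, 29, 30, 31, 33, 33, 32, 34, 47, 75, 117, 146, 156]
170 [56, 53, 48, 49, 47, 46, 44, 42, 41, 40, 41, 39, 38, 39, 37, 35, 29, 24, 23, 22, 25, 27, 28, 28, 29, 32, 34, 36, 38, 36, 35, 42, 60, 85, 115, 142, 153, 157]
171 [67, 57, 46, 39, 33, 31, 33, 35, 37, 38, 38, 38, 38, 38, 37, 31, 24, 21, 20, 21, 22, 27, 29, 32, 36, 36, 39, 43, 51, 61, 71, 86, 111, 131, 145, 154, 157, 158]
172 [71, 61, 46, 34, 30, 29, 32, 35, 36, 35, 37, 37, 38, 38, 38, 32, 31, 31, 32, 31, 26, 23, 26, 35, 40, 42, 44, 54, 82, 110, 130, 141, 149, 153, 156, 157, 157, 157]
173 [73, 65, 48, 36, 34, 34, 35, 37, 36, 34, 37, 40, 36, 39, 42, 38, 40, 41, 42, 40, 34, 25, 24, 
[... 1208 characters left out ...]
 [228, 235, 154, 73, 86, 126] 37 12
212 [194, 225, 141, 65, 85, 135] 39 14
213 [118, 182, 123, 64, 85, 103] 40 14
214 [229, 232, 140, 64, 86, 105] 40 15
215 [186, 221, 137, 61, 91, 107] 33 10
216 [160, 214, 149, 68, 86, 102] 31 10
217 [231, 234, 157, 72, 87, 102] 30 10
218 [139, 142, 121, 63, 86, 102] 45 15
219 [200, 204, 142, 63, 82, 99] 44 16
220 [224, 229, 166, 68, 83, 101] 38 13
221 [221, 225, 159, 65, 82, 101] 42 14
222 [220, 223, 174, 102, 89, 96] 21 10
223 [221, 223, 229, 142, 89, 81] 9 3
224 [222, 223, 229, 130, 77, 75] 11 4
225 [229, 229, 233, 176, 100, 219] 10 3
226 [107, 107, 107, 108, 132, 138] 9 10
227 [109, 109, 108, 194, 207, 206] 51 47
[514.82141806 289.58625501 329.74348115]
```

The needle is at roughly 60–70° (about 1.8 mm), so it needs about 4.7 mm more. I regrip the handle and lower further.

Emit:
drive_tool --commands '[[[0.09,-0.14,0,0,0,0],[0.09,-0.14,0,0,0,0],[0.09,-0.14,0,0,0,0],[0.09,-0.14,0,0,0,0],[0.09,-0.14,0,0,0,0],[0.09,-0.14,0,0,0,0],[0,0,0,0,0,0],[0,0,0,0,0,0],[0,0,-0.1,0,0,0],[0,0,-0.1,0,0,0],[0,0,-0.1,0,0,0],[0,0,0,0,0,0]]]'

```text
t: 14.7
eef_pos: [673.4, 39.0, 235.3]
eef_rot: [-0.043, 0.999, 0.0, -0.004]
ft_force: [-0.2, -0.8, -0.5]
width: 50.9
gripper_force: 0.0
```

Emit:
drive_tool --commands '[[[0,0,0,0,0,0],[0,0,0,0,0,0],[0,0,0,0,0,0],[0,0,0,0,0,0],[0,0,0,0,0,0]]]' --claw 0

```text
t: 15.2
eef_pos: [678.2, 37.5, 242.1]
eef_rot: [-0.042, 0.999, 0.0, 0.002]
ft_force: [0.4, -0.6, 5.9]
width: 13.7
gripper_force: 26.0
```

Emit:
drive_tool --commands '[[[0.006,0.031,0,0,0,0],[-0.002,0.031,0,0,0,0],[-0.01,0.03,0,0,0,0],[-0.018,0.026,0,0,0,0],[-0.024,0.021,0,0,0,0],[-0.028,0.014,0,0,0,0],[-0.031,0.006,0,0,0,0],[-0.031,-0.002,0,0,0,0],[-0.03,-0.01,0,0,0,0],[-0.026,-0.018,0,0,0,0],[-0.021,-0.024,0,0,0,0],[-0.014,-0.028,0,0,0,0],[0,0,0,0,0,0]]]'

```text
t: 16.5
eef_pos: [609.7, 60.1, 242.1]
eef_rot: [-0.042, 0.999, 0.0, 0.003]
ft_force: [1.7, -0.2, 6.2]
width: 14.0
gripper_force: 26.0
```

Emit:
drive_tool --commands '[[[-0.006,-0.031,0,0,0,0],[0.002,-0.031,0,0,0,0],[0,0,0,0,0,0],[0,0,0,0,0,0]]]'

```text
t: 16.9
eef_pos: [608.4, 42.1, 242.1]
eef_rot: [-0.042, 0.999, 0.0, 0.002]
ft_force: [0.2, -0.1, 7.6]
width: 14.0
gripper_force: 26.2
```

Emit:
drive_tool --commands '[[[0,0,0,0,0,0],[0,0,0,0,0,0],[0,0,0,0,0,0],[0,0,0.1,0,0,0],[0,0,0.1,0,0,0],[0,0,0.1,0,0,0],[-0.06,0.15,0,0,0,0],[-0.06,0.15,0,0,0,0],[-0.06,0.15,0,0,0,0],[-0.06,0.15,0,0,0,0],[-0.06,0.15,0,0,0,0],[-0.06,0.15,0,0,0,0],[0,0,0,0,0,0]]]' --claw 0.6

```text
t: 18.2
eef_pos: [496.4, 316.7, 329.4]
eef_rot: [-0.045, 0.999, 0.001, -0.001]
ft_force: [0.1, -0.7, 0.0]
width: 51.2
gripper_force: 0.0
```

Run:
```python
from h import *
s,_=grab("side",4); t,_=grab("top",16)
np.savez("pics/n2.npz",s=s,t=t); t1=np.load("pics/n1.npz")['t']
def cr(f): return cv2.resize(f[158:182,266:308].astype(np.float32),(390,446),interpolation=cv2.INTER_CUBIC)
def cs(f): return cv2.resize(f[172:236,274:294].astype(np.float32),(140,446),interpolation=cv2.INTER_NEAREST)
A=np.hstack([cr(t)*3,cs(s)*1.5,cs(np.load("pics/n1.npz")['s'])*1.5])
cv2.imwrite("pics/c7.png",np.clip(A,0,255).astype(np.uint8))
for v in range(168,175): print(v,t[v,268:306,1].astype(int).tolist())
print([(v,s[v,281:285,1].astype(int).tolist(),int(s[v,283,2]-s[v,283,1])) for v in range(186,230)])
r=t[...,2]-(t[...,0]+t[...,1])/2
for v in range(169,174): print(v,r[v,280:296].astype(int).tolist())
```

```text
168 [49, 38, 29, 37, 46, 57, 71, 80, 84, 87, 89, 92, 88, 84, 82, 76, 72, 70, 69, 67, 66, 63, 60, 57, 55, 53, 52, 52, 54, 55, 53, 52, 53, 58, 79, 126, 154, 159]
169 [47, 41, 42, 56, 65, 69, 72, 73, 69, 65, 65, 61, 57, 52, 50, 47, 43, 41, 40, 40, 39, 41, 40, 41, 40, 39, 40, 40, 40, 41, 37, 34, 34, 45, 81, 129, 155, 160]
170 [56, 51, 50, 55, 57, 53, 51, 50, 47, 45, 43, 42, 41, 41, 39, 38, 33, 29, 26, 26, 29, 34, 38, 40, 38, 39, 38, 38, 41, 40, 36, 35, 45, 72, 113, 144, 157, 160]
171 [68, 56, 46, 41, 37, 35, 37, 39, 39, 39, 39, 39, 39, 39, 37, 35, 28, 21, 19, 20, 25, 33, 35, 38, 38, 39, 38, 39, 47, 55, 63, 72, 90, 118, 143, 156, 160, 161]
172 [73, 57, 41, 32, 29, 31, 33, 36, 39, 39, 37, 38, 37, 36, 33, 33, 26, 24, 27, 28, 25, 28, 31, 34, 37, 38, 40, 52, 78, 99, 116, 133, 141, 149, 157, 160, 161, 160]
173 [75, 61, 44, 34, 34, 33, 35, 38, 37, 36, 35, 36, 31, 30, 30, 35, 35, 34, 38, 40, 32, 26, 27, 31, 32, 32, 38, 68, 118, 146, 157, 163, 162, 159, 160, 160, 160, 161]
174 [75, 68, 50, 37, 37, 34, 31, 30, 32, 32, 32, 27, 22, 26, 30, 34, 33, 31, 31, 33, 29, 22, 22, 23, 22, 24, 41, 88, 140, 167
[... 977 characters left out ...]
64, 92], 40), (217, [147, 90, 65, 92], 41), (218, [146, 105, 65, 88], 41), (219, [205, 144, 72, 87], 30), (220, [230, 154, 63, 85], 44), (221, [226, 153, 63, 83], 44), (222, [226, 150, 58, 83], 40), (223, [227, 162, 67, 81], 41), (224, [227, 179, 106, 90], 21), (225, [233, 177, 111, 92], 4), (226, [109, 113, 86, 83], 5), (227, [110, 112, 109, 88], 21), (228, [214, 211, 216, 221], 38), (229, [153, 121, 66, 42], 87)]
169 [-1, -1, 0, 0, 2, 4, 3, 1, 1, 0, 0, 0, 0, 0, 0, 0]
170 [0, 0, 0, 2, 9, 14, 14, 8, 2, 0, 0, 0, 0, 0, 0, 0]
171 [0, 0, 0, 2, 8, 14, 11, 9, 5, 3, 3, 2, 1, 0, 0, 0]
172 [0, 0, 0, 0, 3, 3, 4, 8, 13, 15, 14, 8, 5, 4, 2, 0]
173 [2, 3, 3, 3, 4, 4, 6, 10, 16, 24, 24, 21, 20, 20, 13, 0]
```

View pics/c7.png

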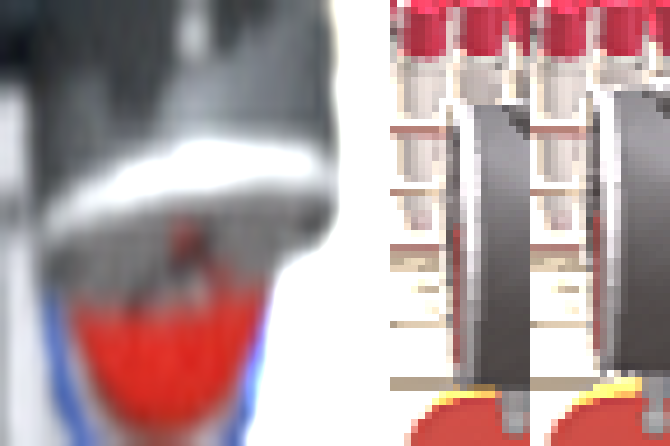

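The needle is now down-left: its dark streak runs from the hub (286.4,171) to about (280,174) px in the top view, which is about 205°. The red hand is again at about 165°. So the needle is about 1.1 mm past and needs about 0.9 mm, or 40° of wheel, more.

Emit:
drive_tool --commands '[[[0.06,-0.15,0,0,0,0],[0.06,-0.15,0,0,0,0],[0.06,-0.15,0,0,0,0],[0.06,-0.15,0,0,0,0],[0.06,-0.15,0,0,0,0],[0.06,-0.15,0,0,0,0],[0,0,0,0,0,0],[0,0,0,0,0,0],[0,0,-0.1,0,0,0],[0,0,-0.1,0,0,0],[0,0,-0.09,0,0,0],[0,0,0,0,0,0]]]'

```text
t: 20.4
eef_pos: [603.9, 43.5, 239.0]
eef_rot: [-0.043, 0.999, 0.0, -0.004]
ft_force: [-0.3, 0.3, -0.7]
width: 51.2
gripper_force: 0.0
```

Emit:
drive_tool --commands '[[[0,0,0,0,0,0],[0,0,0,0,0,0],[0,0,0,0,0,0],[0,0,0,0,0,0],[0,0,0,0,0,0]]]' --claw 0

```text
t: 20.9
eef_pos: [608.0, 42.4, 244.8]
eef_rot: [-0.043, 0.999, 0.0, 0.002]
ft_force: [-0.8, 2.4, 7.2]
width: 14.0
gripper_force: 25.9
```

Emit:
drive_tool --commands '[[[0.01,-0.03,0,0,0,0],[0.018,-0.026,0,0,0,0],[0.015,-0.015,0,0,0,0],[0,0,0,0,0,0],[0,0,0,0,0,0]]]'

```text
t: 21.4
eef_pos: [621.1, 20.3, 244.8]
eef_rot: [-0.042, 0.999, -0.0, 0.002]
ft_force: [-0.9, 0.0, 6.3]
width: 14.1
gripper_force: 25.9
```

Emit:
drive_tool --commands '[[[0,0,0,0,0,0],[0,0,0,0,0,0],[0,0,0,0,0,0],[0,0,0.1,0,0,0],[0,0,0.1,0,0,0],[0,0,0.1,0,0,0],[-0.06,0.16,0,0,0,0],[-0.06,0.16,0,0,0,0],[-0.06,0.16,0,0,0,0],[-0.06,0.16,0,0,0,0],[-0.06,0.16,0,0,0,0],[-0.06,0.16,0,0,0,0],[0,0,0,0,0,0]]]' --claw 0.6

```text
t: 22.7
eef_pos: [512.1, 306.6, 332.6]
eef_rot: [-0.045, 0.999, 0.001, -0.0]
ft_force: [0.2, 0.1, -0.3]
width: 51.5
gripper_force: 0.0
```

Run:
```python
from h import *
s,_=grab("side",4); t,_=grab("top",20)
np.savez("pics/n3.npz",s=s,t=t)
for v in range(169,176): print(v,t[v,268:300,1].astype(int).tolist())
r=t[...,2]-(t[...,0]+t[...,1])/2
for v in range(169,175): print(v,r[v,280:296].astype(int).tolist())
print([(v,s[v,281:285,1].astype(int).tolist(),int(s[v,283,2]-s[v,283,1])) for v in list(range(186,191))+list(range(202,207))+list(range(222,230))])
c=np.array([572,43,155.]);c0=px("top",c)
print("right/10mm",px("top",c+10*RT)-c0,"up/10",px("top",c+[0,0,10])-c0,"fwd1.5",px("top",c-1.5*FX)-c0)
```

```text
169 [41, 37, 36, 44, 57, 65, 70, 71, 71, 68, 67, 64, 60, 54, 50, 48, 44, 43, 42, 41, 42, 41, 41, 40, 40, 40, 40, 40, 41, 40, 38, 35]
170 [54, 48, 46, 52, 54, 53, 51, 49, 48, 45, 43, 43, 41, 40, 40, 39, 34, 29, 27, 27, 31, 33, 34, 36, 38, 38, 38, 37, 37, 37, 35, 36]
171 [67, 55, 46, 41, 39, 38, 37, 38, 39, 38, 38, 37, 36, 35, 36, 33, 27, 22, 20, 19, 22, 24, 27, 33, 37, 39, 39, 40, 43, 50, 57, 69]
172 [71, 58, 41, 33, 30, 29, 31, 34, 34, 36, 36, 34, 33, 30, 28, 29, 27, 27, 28, 25, 20, 20, 24, 33, 38, 39, 42, 50, 71, 92, 107, 124]
173 [72, 61, 42, 34, 33, 31, 27, 27, 28, 29, 29, 31, 35, 34, 35, 37, 35, 36, 39, 35, 26, 21, 27, 35, 36, 33, 38, 68, 115, 143, 152, 159]
174 [74, 66, 49, 36, 37, 33, 26, 24, 28, 29, 30, 34, 35, 34, 36, 37, 35, 33, 31, 29, 22, 19, 21, 25, 27, 25, 40, 87, 139, 164, 170, 170]
175 [76, 72, 56, 40, 39, 35, 24, 19, 21, 23, 24, 26, 25, 26, 25, 25, 25, 22, 22, 20, 17, 16, 15, 16, 19, 25, 53, 109, 152, 171, 173, 170]
169 [-1, -1, 0, 0, 1, 2, 3, 2, 1, 0, 0, 0, 0, 0, 0, 0]
170 [0, 0, 0, 1, 6, 12, 13, 11, 5, 1, 0, 0, 0, 0, 0, 0]
171 [0, 0, 0, 1, 7, 12, 11, 10, 8, 5, 2, 1,
[... 162 characters left out ...]
3, 26, 33, 37, 39, 38, 37, 33, 11, -8]
[(186, [206, 221, 152, 111], 15), (187, [203, 171, 210, 246], 2), (188, [210, 135, 180, 243], 4), (189, [229, 125, 162, 241], 3), (190, [118, 89, 131, 237], 4), (202, [149, 98, 85, 141], 6), (203, [151, 98, 85, 128], 6), (204, [147, 103, 88, 118], 4), (205, [158, 77, 55, 104], 55), (206, [163, 59, 47, 109], 52), (222, [226, 150, 57, 83], 40), (223, [227, 164, 69, 82], 41), (224, [228, 160, 65, 81], 44), (225, [233, 180, 102, 89], 4), (226, [109, 114, 93, 88], 4), (227, [110, 114, 86, 82], 2), (228, [214, 213, 194, 163], 60), (229, [154, 122, 67, 45], 86)]
right/10mm [ 4.17993363 -0.32450376] up/10 [ 0.26849932 -0.8529887 ] fwd1.5 [0.05448987 0.61364475]
```

The needle tip is at about (275,173) px, or about 239° (6.65 mm). The red hand is at about 165° (4.58 mm), so the needle is about 2.06 mm past, as asked. Now I raise by 160° of wheel, less than play plus return, and look again.

Emit:
drive_tool --commands '[[[0.06,-0.16,0,0,0,0],[0.06,-0.16,0,0,0,0],[0.06,-0.16,0,0,0,0],[0.06,-0.16,0,0,0,0],[0.06,-0.16,0,0,0,0],[0.06,-0.16,0,0,0,0],[0,0,0,0,0,0],[0,0,0,0,0,0],[0,0,-0.1,0,0,0],[0,0,-0.1,0,0,0],[0,0,-0.1,0,0,0],[0,0,0,0,0,0]]]'

```text
t: 25.1
eef_pos: [616.7, 22.2, 238.7]
eef_rot: [-0.043, 0.999, 0.0, -0.004]
ft_force: [-1.3, 0.0, 0.1]
width: 51.3
gripper_force: 0.0
```

Emit:
drive_tool --commands '[[[0,0,0,0,0,0],[0,0,0,0,0,0],[0,0,0,0,0,0],[0,0,0,0,0,0],[0,0,0,0,0,0]]]' --claw 0

```text
t: 25.6
eef_pos: [621.3, 21.4, 244.9]
eef_rot: [-0.043, 0.999, 0.0, 0.002]
ft_force: [0.7, 4.4, 6.1]
width: 13.7
gripper_force: 26.3
```

Emit:
drive_tool --commands '[[[-0.015,0.015,0,0,0,0],[-0.018,0.026,0,0,0,0],[-0.01,0.03,0,0,0,0],[-0.002,0.031,0,0,0,0],[0.006,0.031,0,0,0,0],[0.014,0.028,0,0,0,0],[0.021,0.024,0,0,0,0],[0.026,0.018,0,0,0,0],[0.03,0.01,0,0,0,0],[0.031,0.002,0,0,0,0],[0.031,-0.006,0,0,0,0],[0,0,0,0,0,0],[0,0,0,0,0,0]]]'

```text
t: 26.9
eef_pos: [655.8, 83.1, 244.9]
eef_rot: [-0.042, 0.999, -0.0, 0.002]
ft_force: [0.8, -0.2, 6.6]
width: 14.1
gripper_force: 26.3
```

Emit:
drive_tool --commands '[[[0,0,0,0,0,0],[0,0,0,0,0,0],[0,0,0,0,0,0],[0,0,0.1,0,0,0],[0,0,0.1,0,0,0],[0,0,0.1,0,0,0],[-0.09,0.13,0,0,0,0],[-0.09,0.13,0,0,0,0],[-0.09,0.13,0,0,0,0],[-0.09,0.13,0,0,0,0],[-0.09,0.13,0,0,0,0],[-0.09,0.13,0,0,0,0],[0,0,0,0,0,0]]]' --claw 0.6

```text
t: 28.2
eef_pos: [488.8, 321.2, 332.6]
eef_rot: [-0.045, 0.999, 0.0, -0.001]
ft_force: [0.2, -1.1, -0.7]
width: 50.8
gripper_force: 0.0
```

```bash
cat > look.py <<'E'
import sys
from h import *
k=sys.argv[1]; s,_=grab("side",2); t,_=grab("top",20)
np.savez(f"pics/{k}.npz",s=s,t=t)
for v in range(169,176): print(v,t[v,270:298,1].astype(int).tolist())
r=t[...,2]-(t[...,0]+t[...,1])/2
for v in range(170,175): print(v,r[v,280:296].astype(int).tolist())
print([(v,s[v,281:284,1].astype(int).tolist(),int(s[v,283,2]-s[v,283,1])) for v in list(range(183,190))+list(range(201,206))+list(range(219,227))])
E
python3 look.py n4
```

```text
169 [38, 45, 58, 67, 71, 73, 72, 70, 69, 67, 61, 56, 52, 49, 46, 44, 43, 43, 44, 43, 42, 41, 42, 42, 42, 41, 43, 41]
170 [48, 53, 55, 55, 53, 51, 49, 46, 45, 43, 42, 41, 40, 40, 34, 31, 28, 29, 32, 33, 35, 36, 39, 39, 39, 39, 39, 38]
171 [46, 43, 40, 38, 38, 39, 40, 39, 40, 39, 37, 37, 37, 34, 28, 21, 21, 20, 23, 25, 27, 33, 38, 40, 40, 40, 44, 52]
172 [42, 34, 31, 30, 32, 34, 37, 36, 35, 34, 33, 31, 31, 30, 28, 27, 30, 25, 22, 22, 26, 33, 39, 39, 42, 51, 73, 94]
173 [45, 35, 33, 32, 28, 28, 28, 30, 32, 33, 36, 35, 35, 38, 36, 36, 40, 35, 26, 22, 27, 35, 37, 34, 39, 69, 117, 146]
174 [51, 37, 37, 33, 26, 24, 27, 30, 30, 33, 35, 37, 37, 37, 36, 35, 34, 30, 22, 19, 21, 26, 27, 26, 41, 89, 142, 167]
175 [58, 41, 40, 35, 25, 21, 23, 23, 25, 25, 27, 27, 27, 27, 25, 24, 23, 19, 18, 17, 16, 18, 18, 25, 55, 111, 155, 173]
170 [0, 0, 0, 1, 6, 13, 13, 10, 5, 1, 0, 0, 0, 0, 0, 0]
171 [0, 0, 0, 2, 7, 12, 12, 10, 7, 5, 4, 1, 0, 0, 0, 0]
172 [0, 0, 0, 0, 3, 4, 4, 10, 16, 16, 12, 5, 2, 2, 2, 0]
173 [3, 3, 2, 3, 3, 4, 6, 12, 20, 24, 22, 15, 14, 16, 11, -1]
174 [17, 17, 17, 17, 17, 20, 22, 26, 34, 38, 40, 38, 38, 33, 10, -9]
[(183, [145, 194, 151], 12), (184, [144, 210, 159], 12), (185, [141, 208, 156], 13), (186, [205, 221, 152], 15), (187, [204, 171, 210], 3), (188, [210, 135, 181], 4), (189, [229, 125, 161], 3), (201, [137, 99, 84], 7), (202, [150, 98, 85], 6), (203, [151, 98, 85], 6), (204, [147, 103, 89], 4), (205, [159, 78, 56], 52), (219, [205, 145, 74], 38), (220, [230, 155, 63], 44), (221, [226, 152, 63], 45), (222, [226, 150, 58], 40), (223, [227, 164, 68], 42), (224, [228, 160, 65], 44), (225, [233, 180, 102], 4), (226, [109, 113, 93], 4)]
```

The head and needle have not moved, so nearly all the 3.55 mm was play. I raise 75° more, to just short of the red hand.

Emit:
drive_tool --commands '[[[0.09,-0.13,0,0,0,0],[0.09,-0.13,0,0,0,0],[0.09,-0.13,0,0,0,0],[0.09,-0.13,0,0,0,0],[0.09,-0.13,0,0,0,0],[0.09,-0.13,0,0,0,0],[0,0,0,0,0,0],[0,0,0,0,0,0],[0,0,-0.1,0,0,0],[0,0,-0.1,0,0,0],[0,0,-0.1,0,0,0],[0,0,0,0,0,0]]]'

```text
t: 30.5
eef_pos: [650.5, 84.7, 238.4]
eef_rot: [-0.043, 0.999, -0.0, -0.004]
ft_force: [-0.0, 0.1, -0.0]
width: 51.3
gripper_force: 0.0
```

Emit:
drive_tool --commands '[[[0,0,0,0,0,0],[0,0,0,0,0,0],[0,0,0,0,0,0],[0,0,0,0,0,0],[0,0,0,0,0,0]]]' --claw 0

```text
t: 31.0
eef_pos: [655.1, 83.5, 245.1]
eef_rot: [-0.042, 0.999, 0.0, 0.002]
ft_force: [-0.3, 0.2, 7.6]
width: 14.0
gripper_force: 26.5
```

Emit:
drive_tool --commands '[[[0.028,-0.014,0,0,0,0],[0.024,-0.021,0,0,0,0],[0.018,-0.026,0,0,0,0],[0.01,-0.03,0,0,0,0],[0.002,-0.031,0,0,0,0],[0,0,0,0,0,0],[0,0,0,0,0,0]]]'

```text
t: 31.7
eef_pos: [681.3, 46.7, 245.1]
eef_rot: [-0.042, 0.999, 0.0, 0.004]
ft_force: [5.9, 1.3, 4.6]
width: 13.8
gripper_force: 26.3
```

Emit:
drive_tool --commands '[[[0,0,0,0,0,0],[0,0,0,0,0,0],[0,0,0,0,0,0],[0,0,0.1,0,0,0],[0,0,0.1,0,0,0],[0,0,0.1,0,0,0],[-0.1,0.15,0,0,0,0],[-0.1,0.15,0,0,0,0],[-0.1,0.15,0,0,0,0],[-0.1,0.15,0,0,0,0],[-0.1,0.15,0,0,0,0],[-0.1,0.15,0,0,0,0],[0,0,0,0,0,0]]]' --claw 0.6

```text
t: 33.0
eef_pos: [508.6, 300.6, 332.6]
eef_rot: [-0.045, 0.999, 0.0, -0.001]
ft_force: [0.2, -1.1, 0.1]
width: 51.4
gripper_force: 0.0
```

```bash
python3 look.py n5
```

```text
169 [41, 55, 64, 67, 72, 72, 68, 66, 64, 62, 55, 52, 49, 45, 43, 41, 39, 39, 39, 41, 40, 40, 40, 39, 39, 38, 39, 40]
170 [49, 55, 55, 52, 52, 50, 46, 43, 42, 41, 40, 39, 40, 37, 32, 28, 26, 24, 27, 33, 37, 39, 39, 38, 37, 37, 40, 39]
171 [45, 41, 38, 34, 37, 38, 38, 38, 38, 38, 38, 39, 38, 34, 28, 19, 18, 20, 25, 31, 35, 36, 38, 38, 37, 38, 46, 53]
172 [41, 33, 29, 30, 32, 36, 36, 38, 37, 38, 39, 37, 36, 30, 26, 24, 26, 27, 26, 27, 29, 33, 36, 37, 40, 52, 76, 98]
173 [46, 35, 32, 32, 35, 37, 36, 35, 35, 37, 37, 32, 28, 30, 35, 36, 38, 38, 32, 27, 27, 31, 31, 29, 36, 68, 116, 145]
174 [51, 37, 36, 33, 31, 31, 32, 33, 33, 31, 28, 23, 26, 30, 32, 32, 32, 32, 26, 21, 21, 21, 22, 23, 41, 86, 139, 165]
175 [56, 40, 38, 35, 26, 22, 22, 24, 23, 22, 19, 17, 21, 22, 22, 20, 20, 20, 17, 17, 17, 16, 17, 22, 53, 108, 151, 169]
170 [0, 0, 0, 2, 8, 14, 13, 8, 3, 0, 0, 0, 0, 0, 0, 0]
171 [0, 0, 0, 2, 8, 12, 11, 7, 5, 4, 3, 1, 0, 0, 0, 0]
172 [0, 0, 0, 0, 2, 3, 3, 8, 12, 14, 13, 8, 4, 4, 3, 0]
173 [2, 2, 3, 3, 4, 4, 5, 9, 16, 23, 23, 21, 20, 21, 13, 0]
174 [16, 17, 17, 18, 19, 22, 23, 26, 32, 40, 43, 42, 41, 36, 12, -8]
[(183, [146, 194, 151], 12), (184, [144, 210, 158], 12), (185, [141, 207, 155], 12), (186, [206, 220, 231], 7), (187, [204, 138, 193], 3), (188, [211, 116, 174], 2), (189, [230, 129, 152], 3), (201, [139, 83, 80], 6), (202, [150, 72, 78], 6), (203, [153, 63, 75], 5), (204, [149, 65, 62], 32), (205, [162, 60, 56], 56), (219, [205, 144, 72], 30), (220, [230, 154, 63], 45), (221, [227, 152, 63], 45), (222, [226, 149, 57], 41), (223, [227, 161, 66], 42), (224, [227, 180, 106], 21), (225, [233, 175, 110], 4), (226, [108, 113, 87], 4)]
```

The needle is now near 198°, with its streak at row 174, u≈281. About 33° of needle remains, or 41° of wheel. I do 30° more and look again.

Emit:
drive_tool --commands '[[[0.1,-0.15,0,0,0,0],[0.1,-0.15,0,0,0,0],[0.1,-0.15,0,0,0,0],[0.1,-0.15,0,0,0,0],[0.1,-0.15,0,0,0,0],[0.1,-0.15,0,0,0,0],[0,0,0,0,0,0],[0,0,0,0,0,0],[0,0,-0.1,0,0,0],[0,0,-0.1,0,0,0],[0,0,-0.1,0,0,0],[0,0,0,0,0,0]]]'

```text
t: 35.3
eef_pos: [675.2, 48.2, 238.3]
eef_rot: [-0.043, 0.999, 0.0, -0.004]
ft_force: [-0.8, 0.6, -0.7]
width: 51.3
gripper_force: 0.0
```

Emit:
drive_tool --commands '[[[0,0,0,0,0,0],[0,0,0,0,0,0],[0,0,0,0,0,0],[0,0,0,0,0,0],[0,0,0,0,0,0]]]' --claw 0

```text
t: 35.8
eef_pos: [679.7, 47.2, 245.0]
eef_rot: [-0.043, 0.999, 0.0, 0.002]
ft_force: [-0.6, 2.2, 7.4]
width: 13.6
gripper_force: 26.7
```

Emit:
drive_tool --commands '[[[-0.006,-0.031,0,0,0,0],[-0.014,-0.028,0,0,0,0],[0,0,0,0,0,0],[0,0,0,0,0,0]]]'

```text
t: 36.2
eef_pos: [673.8, 28.8, 245.0]
eef_rot: [-0.042, 0.999, -0.0, 0.002]
ft_force: [-0.2, 1.7, 6.2]
width: 13.8
gripper_force: 26.7
```

Emit:
drive_tool --commands '[[[0,0,0,0,0,0],[0,0,0,0,0,0],[0,0,0,0,0,0],[0,0,0.1,0,0,0],[0,0,0.1,0,0,0],[0,0,0.1,0,0,0],[-0.09,0.15,0,0,0,0],[-0.09,0.15,0,0,0,0],[-0.09,0.15,0,0,0,0],[-0.09,0.15,0,0,0,0],[-0.09,0.15,0,0,0,0],[-0.09,0.15,0,0,0,0],[0,0,0,0,0,0]]]' --claw 0.6

```text
t: 37.5
eef_pos: [515.2, 290.7, 332.7]
eef_rot: [-0.045, 0.999, 0.001, -0.001]
ft_force: [0.4, 0.2, 0.5]
width: 51.3
gripper_force: 0.0
```

```bash
python3 look.py n6
```

```text
169 [40, 52, 62, 66, 70, 69, 68, 64, 63, 60, 53, 49, 46, 45, 43, 41, 39, 40, 40, 40, 39, 38, 40, 39, 39, 39, 39, 38]
170 [47, 52, 53, 52, 50, 48, 46, 42, 41, 42, 39, 38, 38, 36, 32, 26, 23, 26, 33, 35, 38, 38, 37, 39, 38, 38, 38, 38]
171 [45, 39, 35, 35, 35, 38, 38, 38, 38, 38, 37, 38, 37, 35, 29, 20, 16, 16, 27, 34, 36, 37, 39, 38, 39, 41, 45, 53]
172 [42, 33, 29, 29, 34, 37, 36, 37, 37, 36, 38, 37, 37, 39, 35, 24, 17, 21, 26, 26, 31, 36, 38, 38, 41, 53, 75, 94]
173 [45, 33, 32, 32, 35, 36, 34, 33, 33, 34, 37, 38, 39, 43, 40, 30, 27, 33, 33, 28, 29, 32, 33, 28, 36, 67, 116, 143]
174 [50, 35, 35, 33, 29, 29, 29, 30, 31, 31, 33, 34, 33, 34, 33, 24, 22, 26, 26, 23, 23, 24, 23, 23, 40, 86, 137, 162]
175 [55, 38, 39, 34, 25, 21, 21, 22, 23, 23, 23, 25, 22, 23, 20, 18, 17, 18, 18, 16, 16, 16, 17, 24, 53, 107, 150, 167]
170 [0, 0, 0, 1, 7, 7, 6, 7, 3, 1, 0, 0, 0, 0, 0, 0]
171 [0, 0, 0, 2, 6, 7, 6, 9, 7, 4, 3, 2, 0, 0, 0, 0]
172 [0, 0, 0, 1, 2, 2, 4, 9, 12, 14, 11, 7, 4, 3, 2, 0]
173 [3, 2, 2, 3, 4, 5, 5, 9, 15, 20, 21, 19, 19, 20, 13, 0]
174 [17, 16, 17, 19, 21, 22, 24, 26, 30, 37, 40, 40, 41, 35, 12, -8]
[(183, [146, 194, 151], 12), (184, [144, 210, 158], 12), (185, [141, 207, 154], 12), (186, [206, 220, 218], 7), (187, [204, 135, 182], 2), (188, [212, 119, 164], 3), (189, [230, 130, 131], 3), (201, [139, 71, 77], 6), (202, [151, 70, 77], 7), (203, [154, 71, 79], 5), (204, [150, 64, 48], 55), (205, [160, 62, 54], 52), (219, [207, 113, 46], 51), (220, [232, 127, 45], 51), (221, [229, 124, 44], 51), (222, [227, 133, 48], 46), (223, [227, 160, 66], 42), (224, [227, 175, 103], 21), (225, [231, 238, 141], 10), (226, [108, 110, 81], 3)]
```

The needle now points about straight down (179°: u≈286 in rows 172–174), while the red hand crosses u≈289 there. About 17–20° of wheel is left. I do 15° and check.

Emit:
drive_tool --commands '[[[0.09,-0.15,0,0,0,0],[0.09,-0.15,0,0,0,0],[0.09,-0.15,0,0,0,0],[0.09,-0.15,0,0,0,0],[0.09,-0.15,0,0,0,0],[0.09,-0.15,0,0,0,0],[0,0,0,0,0,0],[0,0,0,0,0,0],[0,0,-0.1,0,0,0],[0,0,-0.1,0,0,0],[0,0,-0.1,0,0,0],[0,0,0,0,0,0]]]'

```text
t: 39.8
eef_pos: [669.3, 30.6, 238.4]
eef_rot: [-0.043, 0.999, 0.0, -0.004]
ft_force: [-1.0, 0.3, -0.8]
width: 51.4
gripper_force: 0.0
```

Emit:
drive_tool --commands '[[[0,0,0,0,0,0],[0,0,0,0,0,0],[0,0,0,0,0,0],[0,0,0,0,0,0],[0,0,0,0,0,0]]]' --claw 0

```text
t: 40.3
eef_pos: [673.4, 29.9, 245.0]
eef_rot: [-0.043, 0.999, 0.001, 0.001]
ft_force: [-2.4, 3.5, 7.1]
width: 13.9
gripper_force: 26.3
```

Emit:
drive_tool --commands '[[[-0.021,-0.024,0,0,0,0],[0,0,0,0,0,0],[0,0,0,0,0,0]]]'

```text
t: 40.6
eef_pos: [667.1, 22.0, 245.0]
eef_rot: [-0.042, 0.999, 0.0, 0.002]
ft_force: [-1.7, 3.9, 6.5]
width: 14.0
gripper_force: 26.3
```

Emit:
drive_tool --commands '[[[0,0,0,0,0,0],[0,0,0,0,0,0],[0,0,0,0,0,0],[0,0,0.1,0,0,0],[0,0,0.1,0,0,0],[0,0,0.1,0,0,0],[-0.09,0.15,0,0,0,0],[-0.09,0.15,0,0,0,0],[-0.09,0.15,0,0,0,0],[-0.09,0.15,0,0,0,0],[-0.09,0.15,0,0,0,0],[-0.09,0.15,0,0,0,0],[0,0,0,0,0,0]]]' --claw 0.6

```text
t: 41.9
eef_pos: [509.0, 283.3, 332.7]
eef_rot: [-0.045, 0.999, 0.001, -0.0]
ft_force: [0.3, -0.5, -0.1]
width: 51.1
gripper_force: 0.0
```

```bash
python3 look.py n7
```

```text
169 [39, 52, 62, 66, 69, 69, 66, 63, 61, 59, 52, 49, 47, 44, 42, 40, 38, 39, 39, 40, 39, 39, 39, 38, 38, 39, 39, 38]
170 [47, 52, 53, 50, 49, 47, 44, 42, 42, 41, 39, 39, 39, 37, 32, 26, 24, 25, 32, 37, 38, 38, 37, 37, 38, 37, 38, 37]
171 [44, 38, 35, 35, 35, 37, 38, 38, 37, 37, 37, 38, 37, 36, 30, 20, 15, 17, 27, 33, 36, 37, 37, 36, 39, 40, 45, 52]
172 [42, 31, 26, 29, 34, 36, 36, 37, 36, 37, 38, 39, 39, 39, 36, 27, 19, 14, 20, 25, 30, 37, 38, 37, 41, 51, 75, 99]
173 [46, 33, 32, 33, 35, 36, 34, 33, 33, 33, 37, 39, 40, 42, 41, 37, 31, 22, 22, 26, 29, 33, 32, 30, 36, 67, 115, 144]
174 [50, 35, 35, 34, 30, 29, 28, 30, 31, 31, 33, 35, 33, 34, 33, 31, 26, 20, 20, 22, 22, 24, 21, 21, 38, 86, 137, 162]
175 [56, 40, 38, 35, 25, 20, 21, 21, 22, 23, 23, 24, 22, 21, 21, 20, 17, 15, 15, 17, 17, 17, 16, 23, 53, 106, 150, 167]
170 [0, 0, 0, 0, 3, 5, 9, 12, 7, 1, 0, 0, 0, 0, 0, 0]
171 [0, 0, 1, 0, 4, 5, 8, 11, 8, 4, 3, 1, 0, 0, 0, 0]
172 [0, 0, 0, 0, 1, 2, 3, 9, 12, 14, 12, 6, 3, 3, 2, 0]
173 [3, 2, 3, 4, 4, 4, 5, 10, 18, 21, 20, 18, 18, 19, 12, 0]
174 [17, 17, 20, 21, 22, 22, 23, 29, 37, 41, 41, 40, 41, 35, 12, -8]
[(183, [146, 194, 150], 12), (184, [144, 210, 158], 12), (185, [141, 207, 153], 13), (186, [206, 219, 240], 3), (187, [205, 135, 187], 3), (188, [211, 120, 157], 3), (189, [231, 130, 129], 3), (201, [140, 61, 73], 7), (202, [151, 60, 76], 6), (203, [154, 62, 76], 5), (204, [151, 57, 47], 55), (205, [161, 62, 49], 53), (219, [207, 115, 47], 50), (220, [232, 128, 47], 50), (221, [228, 125, 45], 51), (222, [228, 135, 49], 46), (223, [228, 146, 56], 46), (224, [227, 176, 101], 4), (225, [231, 238, 141], 10), (226, [108, 110, 83], 3)]
```

The needle is now at about u=287.5 (171°) against the red hand's equivalent u≈289.1, so about 10° of wheel remains.

Emit:
drive_tool --commands '[[[0.09,-0.15,0,0,0,0],[0.09,-0.15,0,0,0,0],[0.09,-0.15,0,0,0,0],[0.09,-0.15,0,0,0,0],[0.09,-0.15,0,0,0,0],[0.09,-0.15,0,0,0,0],[0,0,0,0,0,0],[0,0,0,0,0,0],[0,0,-0.1,0,0,0],[0,0,-0.1,0,0,0],[0,0,-0.1,0,0,0],[0,0,0,0,0,0]]]'

```text
t: 44.2
eef_pos: [663.0, 23.4, 238.4]
eef_rot: [-0.043, 0.999, 0.0, -0.004]
ft_force: [0.3, -0.0, 0.4]
width: 51.1
gripper_force: 0.0
```

Emit:
drive_tool --commands '[[[0,0,0,0,0,0],[0,0,0,0,0,0],[0,0,0,0,0,0],[0,0,0,0,0,0],[0,0,0,0,0,0]]]' --claw 0

```text
t: 44.7
eef_pos: [667.1, 23.1, 245.1]
eef_rot: [-0.043, 0.999, 0.001, 0.001]
ft_force: [-2.6, 5.5, 3.4]
width: 14.1
gripper_force: 26.4
```

Emit:
drive_tool --commands '[[[-0.017,-0.0125,0,0,0,0],[0,0,0,0,0,0],[0,0,0,0,0,0]]]'

```text
t: 45.0
eef_pos: [661.9, 18.7, 245.0]
eef_rot: [-0.042, 0.999, 0.0, 0.002]
ft_force: [-1.6, 4.8, 6.8]
width: 13.7
gripper_force: 26.6
```

Emit:
drive_tool --commands '[[[0,0,0,0,0,0],[0,0,0,0,0,0],[0,0,0,0,0,0],[0,0,0.1,0,0,0],[0,0,0.1,0,0,0],[0,0,0.1,0,0,0],[-0.09,0.15,0,0,0,0],[-0.09,0.15,0,0,0,0],[-0.09,0.15,0,0,0,0],[-0.09,0.15,0,0,0,0],[-0.09,0.15,0,0,0,0],[-0.09,0.15,0,0,0,0],[0,0,0,0,0,0]]]' --claw 0.6

```text
t: 46.3
eef_pos: [504.0, 279.5, 332.8]
eef_rot: [-0.045, 0.999, 0.001, -0.0]
ft_force: [0.9, -0.9, -0.4]
width: 51.3
gripper_force: 0.0
```

```bash
sed -i 's/grab("side",2)/grab("side",1)/;s/grab("top",20)/grab("top",16)/' look.py && python3 look.py n8
python3 - <<'E'
from h import *
Z={k:np.load(f"pics/{k}.npz")['t'] for k in("n2","n5","n6","n7","n8")}
for a in("n5","n6","n7","n8"):
    for b in("n5","n2"):
        if a==b: continue
        d=Z[b][...,1]-Z[a][...,1]
        print(a,b,[d[v,283:294].round().astype(int).tolist() for v in(172,173,174)])
E
```

```text
169 [41, 52, 60, 65, 69, 69, 65, 63, 62, 57, 52, 49, 45, 43, 42, 40, 39, 39, 39, 40, 40, 39, 39, 39, 38, 39, 39, 37]
170 [47, 51, 50, 49, 48, 46, 43, 43, 41, 41, 39, 39, 37, 36, 32, 28, 24, 26, 31, 36, 37, 37, 37, 38, 37, 38, 37, 36]
171 [43, 37, 33, 33, 35, 37, 38, 38, 38, 38, 38, 37, 38, 36, 29, 20, 16, 16, 24, 31, 34, 37, 37, 37, 38, 41, 47, 55]
172 [41, 29, 24, 28, 32, 36, 38, 37, 37, 36, 38, 39, 39, 39, 35, 29, 23, 19, 19, 21, 28, 36, 37, 38, 42, 54, 81, 103]
173 [45, 33, 31, 32, 34, 34, 35, 36, 34, 34, 36, 41, 41, 42, 40, 38, 34, 32, 23, 18, 25, 32, 32, 29, 37, 69, 118, 146]
174 [50, 34, 35, 32, 28, 28, 29, 31, 32, 31, 34, 35, 34, 34, 33, 31, 30, 27, 20, 19, 21, 23, 21, 21, 38, 85, 137, 163]
175 [56, 39, 37, 32, 25, 21, 21, 23, 23, 22, 22, 23, 21, 21, 21, 20, 18, 17, 15, 16, 17, 16, 16, 23, 53, 106, 149, 168]
170 [0, 0, 0, 0, 0, 1, 8, 11, 7, 2, 0, 0, 0, 0, 0, 0]
171 [0, 0, 0, 0, 1, 2, 5, 10, 8, 5, 4, 2, 0, 0, 0, 0]
172 [0, 0, 0, 0, 1, 1, 0, 3, 6, 10, 11, 8, 3, 3, 2, 0]
173 [3, 2, 3, 3, 4, 4, 5, 7, 12, 19, 20, 19, 18, 19, 12, 0]
174 [16, 16, 19, 21, 22, 23, 24, 28, 36, 41, 41, 4
[... 741 characters left out ...]
, -1, -2, -2, -2, 0], [-4, 0, 8, 9, 5, 0, -2, -2, -3, 0, 0]]
n6 n2 [[-6, -8, 1, 10, 7, -1, 1, 0, -1, -1, 0], [-8, -4, 4, 12, 7, -1, -2, -2, -1, -1, 3], [-1, 0, 6, 8, 7, 2, -1, -2, -1, 0, 1]]
n7 n5 [[-8, -10, -3, 7, 12, 6, 2, -1, -4, -2, 0], [-12, -7, -1, 8, 15, 10, 1, -2, -3, -2, -1], [-3, 0, 1, 6, 12, 6, 0, -1, -2, 1, 1]]
n7 n2 [[-6, -10, -3, 8, 14, 5, 3, 1, -2, -1, 1], [-7, -6, -2, 8, 18, 10, 0, -2, -3, 0, 2], [0, 0, -1, 5, 13, 9, 0, 0, 0, 1, 2]]
n8 n5 [[-9, -10, -5, 3, 7, 7, 6, 1, -4, -1, -1], [-12, -5, -2, 4, 5, 9, 9, 2, -2, -1, 0], [-4, -1, 1, 2, 4, 6, 3, 0, -2, 2, 1]]
n8 n2 [[-6, -9, -4, 4, 9, 6, 7, 3, -2, 0, 1], [-7, -5, -3, 4, 8, 9, 8, 2, -1, 0, 2], [0, 0, 0, 1, 6, 8, 3, 1, 0, 2, 2]]
```

The needle is now about 3–4° short of the red hand (row 173: 288.3–288.5 against 289.1 px). One last nudge of about 4.5° of wheel.

Emit:
drive_tool --commands '[[[0.09,-0.15,0,0,0,0],[0.09,-0.15,0,0,0,0],[0.09,-0.15,0,0,0,0],[0.09,-0.15,0,0,0,0],[0.09,-0.15,0,0,0,0],[0.09,-0.15,0,0,0,0],[0,0,0,0,0,0],[0,0,0,0,0,0],[0,0,-0.1,0,0,0],[0,0,-0.1,0,0,0],[0,0,-0.1,0,0,0],[0,0,0,0,0,0]]]'

```text
t: 48.35
eef_pos: [657.9, 19.7, 238.4]
eef_rot: [-0.043, 0.999, 0.0, -0.004]
ft_force: [-0.8, -0.4, -0.1]
width: 51.4
gripper_force: 0.0
```

Emit:
drive_tool --commands '[[[0,0,0,0,0,0],[0,0,0,0,0,0],[0,0,0,0,0,0],[0,0,0,0,0,0],[0,0,0,0,0,0]]]' --claw 0

```text
t: 48.85
eef_pos: [662.0, 19.6, 245.1]
eef_rot: [-0.043, 0.999, 0.001, 0.002]
ft_force: [-1.3, 4.4, 1.9]
width: 14.2
gripper_force: 26.1
```

Emit:
drive_tool --commands '[[[-0.008,-0.005,0,0,0,0],[0,0,0,0,0,0],[0,0,0,0,0,0]]]'

```text
t: 49.15
eef_pos: [659.6, 17.9, 245.1]
eef_rot: [-0.043, 0.999, 0.001, 0.001]
ft_force: [-2.3, 4.6, 3.7]
width: 13.9
gripper_force: 26.2
```

Emit:
drive_tool --commands '[[[0,0,0,0,0,0],[0,0,0,0,0,0],[0,0,0,0,0,0],[0,0,0.1,0,0,0],[0,0,0.1,0,0,0],[0,0,0.1,0,0,0],[-0.09,0.15,0,0,0,0],[-0.09,0.15,0,0,0,0],[-0.09,0.15,0,0,0,0],[-0.09,0.15,0,0,0,0],[-0.09,0.15,0,0,0,0],[-0.09,0.15,0,0,0,0],[0,0,0,0,0,0]]]' --claw 0.6

```text
t: 50.45
eef_pos: [501.7, 278.1, 333.1]
eef_rot: [-0.045, 0.999, 0.001, -0.0]
ft_force: [0.6, 0.0, 0.2]
width: 51.3
gripper_force: 0.0
```

```bash
python3 look.py n9
python3 - <<'E'
from h import *
Z={k:np.load(f"pics/{k}.npz")['t'] for k in("n5","n8","n9")}
R=lambda t:t[...,2]-(t[...,0]+t[...,1])/2
for a in("n8","n9"):
    d=Z["n5"][...,1]-Z[a][...,1];e=R(Z["n5"])-R(Z[a])
    for v in(171,172,173,174): print(a,v,d[v,283:294].round().astype(int).tolist(),"red lost",e[v,283:294].round().astype(int).tolist())
E
```

```text
Traceback (most recent call last):
  File "look.py", line 3, in <module>
    k=sys.argv[1]; s,_=grab("side",1); t,_=grab("top",16)
                                           ~~~~^^^^^^^^^^
  File "h.py", line 18, in grab
    F=[ctrl.grab_frame(n) for _ in range(k)]
       ~~~~~~~~~~~~~~~^^^
ValueError: 200 camera calls are used up
```

The camera calls are used up. The last nudge turned the wheel by about 4° as planned, and the arm is clear of everything. I hand in.

```bash
python3 -c "
from plant import ctrl
print(ctrl.read_state()['t'],ctrl.job_done())"
```

```text
the job is handed in; nothing more can be done
51.1 None
```

I handed the job in at 51 s: sled home, gauge lowered about 2 mm past the red hand, then raised until the needle was on it to about 0.1 mm by my estimate, since the camera calls ran out before I could check the last 4° of wheel.

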